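Lay out the latch-assembly place

TASK

Lay out the place for the next batch of latches. Put the middle-sized carton from the stack of three on the bench midway between the jig and the box of red latch shells beside it, level with the jig's middle and with its long sides parallel to the sides of the jig, and put the short carton back squarely on the middle of the long one, which stays where it is. Stand the glass jar midway between the jig and the box of steel brackets on its other side, also level with the jig's middle, and the spray can straight behind the jar (on the side away from the robot, in the jig's front-to-back direction) with about 20 mm between them; leave the roll of tape alone.

Things in the scene. Friction and masses are not known exactly. Their poses are not given: they have to be found in the camera images.
- long_c (a point): Long taped cardboard carton, 60 x 140 x 40 mm high, 0.55 kg or so, lying flat on the bench as the bottom of the stack of three. The point is its centre, 20 mm above its underside; x runs across its 60 mm width, y along its length, z up. The cartons of the stack have tops that are flat and rigid.
- middle_c (a point): Middle-sized taped cardboard carton, 60 x 100 x 40 mm high, about 0.4 kg, lying at the start on the long carton, its length the same way to within some 5 degrees, its centre within 8 mm or so of the long one's. The point is its centre, 20 mm above its underside; x across its 60 mm width, y along its length, z up.
- short_c (a point): Short taped cardboard carton, 60 x 66 x 40 mm high, about 0.2 kg, lying at the start on top of the middle-sized carton. The point is its centre, 20 mm above its underside; x across its 60 mm width, y along its 66 mm length, z up.
- jar_c (a point): Upright glass screw jar with a steel lid and springs inside, 60 mm in diameter and 80 mm high (the lid, 53 mm in diameter, is the top 16 mm; the shoulder starts 56 mm up), about 0.25 kg. The point is its centre, 40 mm above its underside; z up.
- can_c (a point): Upright short spray can, white with a grey band, 45 mm in diameter, 108 mm high with its grey cap (the cap, 38 mm wide or less, is the top 26 mm), about 0.13 kg. The point is its centre, 54 mm above its underside; z up.
- jig: Assembly jig bolted down: aluminium plate 120 (x) by 110 (y) mm, black nest, toggle clamp, 75 mm high in all. Origin: middle of the plate's underside, on the bench; x from its front (robot's side) to its back along the plate's sides, y left, z up. A wooden box stands on each side, centre 260 mm away. Bench right in front of it always clear, 120 mm wide, 130 mm deep: room to set a thing aside.
- shellbox: Wooden parts box full of red plastic latch shells (curved, 60 mm long), 130 mm (x) by 90 mm (y), walls 55 mm high, contents up to 75 mm; fixed. Beside the jig, on its left or its right. Origin at the middle of its underside, on the bench; x about as the jig's x.
- bracketbox: Wooden parts box full of grey stamped steel L brackets, 110 mm (x) by 90 mm (y), walls 45 mm high, contents up to 70 mm; fixed. On the other side of the jig. Origin at the middle of its underside, on the bench; x about as the jig's x.
- tape: Roll of brown packing tape lying flat, 68 mm in diameter, 24 mm high, loose; a bystander. Origin at the centre of its underside.

How it is judged:
By the outcome, as a careful person would: the job done as asked, in the order asked, and still so for the second after the job is handed in, with the robot touching nothing.
It also fails if it takes over 125 s, if anything falls off the work surface, if the arm or the gripper's body presses on something with over 40 N, if the wrist force passes 120 N, or if a joint passes its speed limit or range.

ROBOT

A 7-joint arm with a two-finger parallel gripper is mounted at the origin on the work surface. World frame = base frame: x ahead of the robot, y to its left, z up, the work surface at z = 0. Lengths are in m, angles in degrees, forces in N, time in s.
With the tool pointing down it reaches from about 0.425 to 0.875 m from the base axis. Payload 4.7 kg.
Tool frame: the origin (TCP) lies at the very end of the fingers, on their centre line; the grasp point (between the pads) lies env.tcp_to_grasp behind it (env.tcp_to_grasp is the distance from the TCP to the grasp point, in m); z points along the fingers, x is the direction in which the jaws open and shut, and the axes are right-handed (so a half turn about z gives the same grasp; the last joint's range is limited). The gripper opens to 87 mm and grips with 3 to 60 N. Pads are 19 mm wide; open, the fingers measure 117 mm over their backs; the gripper's body (75 mm by 190 mm) begins 51 mm behind the grasp point.
Start: joints at [72.428, 18.392, -4.016, 83.108, 1.295, 78.541, -3.26], TCP at [0.205, -0.617, 0.223] pointing down, gripper open.
Joint ranges: [-163.93, 163.93], [-17.29, 119.83], [-79.2, 71.16], [3.27, 140.29], [-89.18, 269.18], [5.43, 117.66], [-154.24, 154.24]. Speed limits (degrees/s): [147.25, 147.25, 180, 180, 180, 180, 180].

INTERFACE

Orientations are given as [roll, pitch, yaw] about the fixed x, y, z axes, in that order (R = Rz(yaw) Ry(pitch) Rx(roll)).
In Python, from cell import env gives the robot as it stands. The module is installed in compiled form; this text tells all that it offers.
- The arm moves only by the tool send_rows, never from a script. Its argument "steps" is a list of rows, each a list of 3 entries, a list of its own where there are three numbers: the shift along the tool's x, y, z in m, then the turn, a rotation vector about the tool's x, y, z in rad, then the finger opening in m, from 0 to 0.087. A call has exactly 5 rows; each row is the pose to reach, as a shift and turn from the pose commanded when the call began, along the tool's axes at that moment; what a row does not reach only later rows make up. A row lasts 1/12 s, in which the tool goes at most 41.7 mm and 7.16 degrees, less where a joint would pass 70% of its speed; a pose out of reach is approached as far as the arm can. A call with a gripper value outside its range is refused whole. The fingers move at their own pace and stop on an object; "grip_force" is the grip in N (left out, the last holds). Time passes only in rows, so rows that repeat a pose let the fingers close, or fill a call up. It gives the time, the measured TCP pose, the force and the opening at its end, in the units of the state.
- env.get_obs(): the state, without advancing time (a new reading comes with each control period).
- env.read_camera(name): name is "scene" or "top" or "wrist"; returns a dict with "pixels" (420x560x3 uint8, red, green, blue), "fx", "fy", "cx", "cy" (pixels), "position" and "rotation" of the camera in the world. Camera axes: x right, y up, looking along -z (the intrinsics and any distortion apply to the point x, -y, -z); pixel columns grow to the right and rows downward; lengths in m; the calibration is good to about 2 mm. A picture is of the moment at which its call begins. There is no depth.
- env.sign_off(): hands the job in, once; it reports no verdict.
The state is a dict: "time_s": time; "qpos": joint angles; "joint_velocities": joint speeds; "effort": joint torques, N m; "tool_pos": TCP position; "tool_rot": TCP orientation; "force": force on the tool from outside, world axes, zero at the start; "wrist_torque": the same for the moment, N m; "grip_width": finger opening in m.
Only numpy, scipy, OpenCV 4.12 (cv2) and the standard library are available. Lean on these libraries where they do the work, as an engineer would, in place of code of your own. Each camera call takes 0.05 s, during which the arm holds its last target.

## Working session

There is one attempt and no reset: what is moved stays moved. The work goes in short steps, Python scripts to look and compute and a tool call to move; the robot and the scene stay as the last step left them, time stands still between calls to the robot, and variables do not carry over. Pictures are saved under pics/ and viewed, and the job is handed in when it is done.

Besides the shell and the picture viewer there is one more tool, called after "Emit:" as name([rows], argument=value, ...), one row to a line, values as JSON. send_rows: Moves the arm, as the interface text tells. Its arguments: {"type":"object","properties":{"steps":{"type":"array"},"grip_force":{"type":"number"}},"required":["steps"]}

```bash
mkdir -p pics; ls; python3 - <<'E'
from cell import env
import cv2
o=env.get_obs()
print(o, env.tcp_to_grasp)
for n in ["scene","top","wrist"]:
    c=env.read_camera(n)
    cv2.imwrite(f"pics/{n}0.png",c["pixels"][:,:,::-1])
    print(n,{k:v for k,v in c.items() if k!="pixels"})
E
```

```text
pics
{'time_s': 0.0, 'qpos': array([72.42972255, 18.43967587, -4.01531359, 83.17382191,  1.2970744 ,
       78.54009277, -3.26027931]), 'joint_velocities': array([-0.02011812,  0.0381428 , -0.10147566,  0.01419319, -0.04092267,
       -0.01773985, -0.02344009]), 'effort': array([-5.63802660e-04, -4.91289818e+01, -4.04384863e-01, -3.12525916e+01,
       -6.38285000e-02,  4.36381018e-02,  1.84329087e-04]), 'tool_pos': array([ 0.20470343, -0.61635528,  0.22146397]), 'tool_rot': array([ 1.79992243e+02,  1.08235152e-01, -7.16200761e+01]), 'force': array([0.01240839, 0.00153162, 0.01465818]), 'wrist_torque': array([-0.01048282,  0.00616787,  0.0402606 ]), 'grip_width': 0.08727535748198703} 0.0187
scene {'fx': 544.1001354270263, 'fy': 544.1001354270263, 'cx': 272.1368665010455, 'cy': 207.98006020225523, 'position': array([ 1.2449139 , -0.04561175,  1.21168785]), 'rotation': array([34.27769262,  0.23376745, 86.26023749])}
top {'fx': 445.00764173464563, 'fy': 445.00764173464563, 'cx': 286.47759090027404, 'cy': 207.360593275311, 'position': array([ 0.35769152, -0.01345236,  1.23229694]), 'rotation': array([ 5.97285022e+00, -9.28241139e-03, -8.99598882e+01])}
wrist {'fx': 359.48525223037774, 'fy': 359.48525223037774, 'cx': 280.6861040570852, 'cy': 209.8862476142769, 'position': array([ 0.2832893 , -0.58964522,  0.38254399]), 'rotation': array([-17.34494164,   0.10186517, -71.6590051 ])}
```

View pictures.

View pics/top0.png

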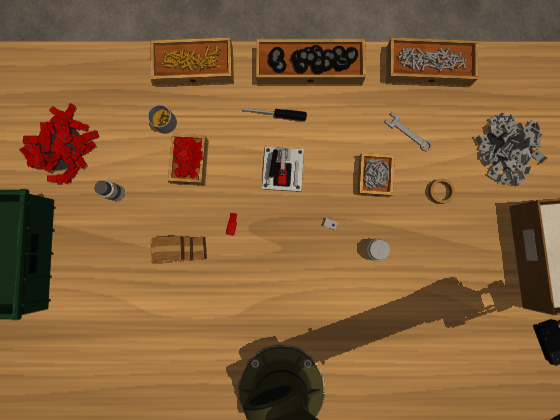

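View pics/scene0.png

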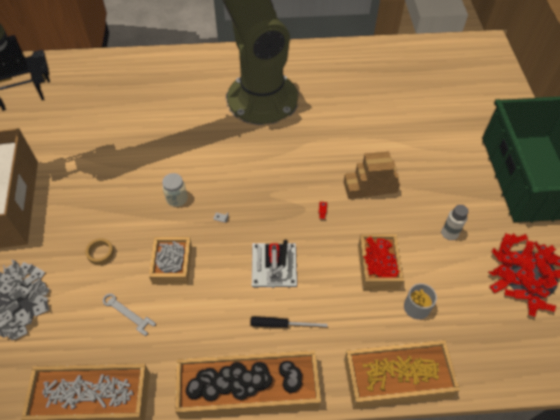

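View pics/wrist0.png

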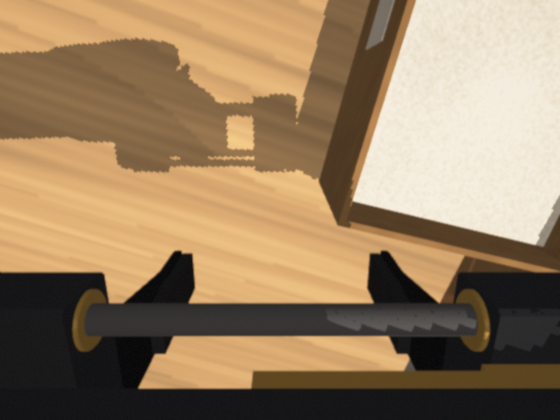

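```bash
cat > h.py <<'E'
import numpy as np, cv2
from cell import env
from scipy.spatial.transform import Rotation as R
def cam(n):
    c=env.read_camera(n); c["Rm"]=R.from_euler("xyz",c["rotation"],degrees=True).as_matrix(); return c
def ray(c,u,v):
    d=np.array([(u-c["cx"])/c["fx"],-(v-c["cy"])/c["fy"],-1.0]); return c["Rm"]@d
def onz(c,u,v,z):
    d=ray(c,u,v); p=np.array(c["position"]); return p+d*(z-p[2])/d[2]
def proj(c,P):
    q=c["Rm"].T@(np.array(P)-c["position"]); return c["cx"]+c["fx"]*q[0]/-q[2], c["cy"]-c["fy"]*q[1]/-q[2]
def crop(c,u0,v0,u1,v1,name,s):
    im=c["pixels"][v0:v1,u0:u1,::-1]; cv2.imwrite("pics/"+name,cv2.resize(im,None,fx=s,fy=s,interpolation=cv2.INTER_CUBIC))
def tri(cs,uvs):
    A=np.zeros((3,3));b=np.zeros(3)
    for c,(u,v) in zip(cs,uvs):
        d=ray(c,u,v);d/=np.linalg.norm(d);M=np.eye(3)-np.outer(d,d);A+=M;b+=M@c["position"]
    return np.linalg.solve(A,b)
E
python3 - <<'E'
from h import *
t=cam("top"); s=cam("scene")
crop(t,140,100,460,280,"top1.png",2.5)
crop(t,140,220,230,280,"tstack.png",8)
crop(s,320,130,440,220,"sstack.png",6)
E
```

```text
(no output)
```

View pics/top1.png

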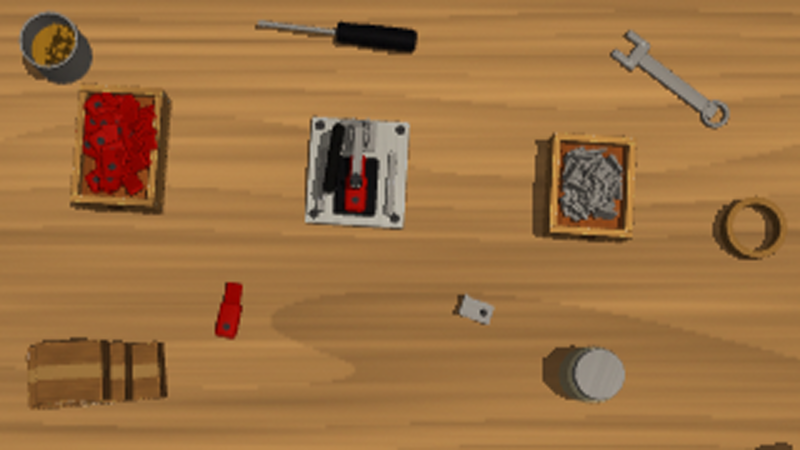

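View pics/tstack.png

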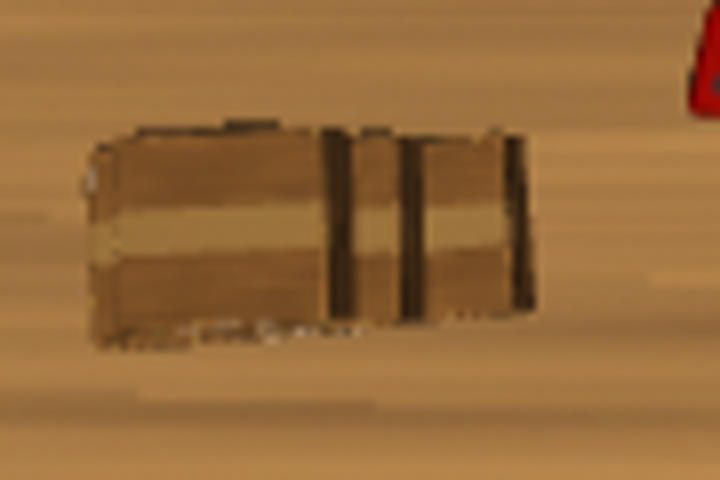

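View pics/sstack.png

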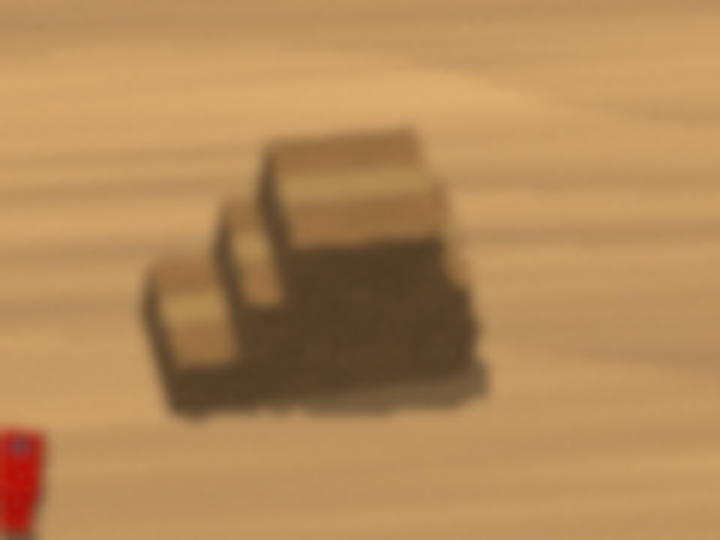

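```bash
python3 - <<'E'
from h import *
t=cam("top"); s=cam("scene")
def T(u,v,z): return onz(t,140+u/2.5-.3,100+v/2.5-.3,z).round(4)
print("jig corners z=.012",[T(*p,.012) for p in [(312,116),(410,122),(404,229),(304,222)]])
print("shell z=.055",[T(*p,.055) for p in [(81,89),(165,94),(158,211),(71,205)]])
print("brk z=.045",[T(*p,.045) for p in [(552,134),(636,139),(630,240),(546,236)]])
print("jar lid z=.08",T(598,374,.08))
print("tape",T(748,227,.012))
def S(u,v,z): return onz(t,140+u/8-.44,220+v/8-.44,z).round(4)
print("short top z=.12",[S(*p,.12) for p in [(95,145),(325,130),(328,318),(97,345)]])
print("tape lines:", S(330,228,.12),S(120,232,.12))
print("mid end",[S(*p,.08) for p in [(402,138),(402,318)]])
print("long end",[S(*p,.04) for p in [(508,138),(515,310)]])
crop(t,85,160,145,220,"tcan.png",8); crop(s,430,190,490,250,"scan.png",8); crop(s,150,160,210,220,"sjar.png",8)
crop(s,240,230,310,300,"sjig.png",8)
E
```

```text
jig corners z=.012 [array([0.6576, 0.048 , 0.012 ]), array([ 0.6509, -0.0616,  0.012 ]), array([ 0.5301, -0.0546,  0.012 ]), array([0.5378, 0.0562, 0.012 ])]
shell z=.055 [array([0.6767, 0.2961, 0.055 ]), array([0.6712, 0.205 , 0.055 ]), array([0.5433, 0.21  , 0.055 ]), array([0.5497, 0.3033, 0.055 ])]
brk z=.045 [array([ 0.6298, -0.2146,  0.045 ]), array([ 0.6243, -0.3058,  0.045 ]), array([ 0.5137, -0.2966,  0.045 ]), array([ 0.5179, -0.2063,  0.045 ])]
jar lid z=.08 [ 0.3697 -0.2519  0.08  ]
tape [ 0.5326 -0.4355  0.012 ]
short top z=.12 [array([0.3977, 0.3234, 0.12  ]), array([0.4025, 0.2517, 0.12  ]), array([0.3442, 0.2493, 0.12  ]), array([0.3358, 0.3207, 0.12  ])]
tape lines: [0.372  0.2494 0.12  ] [0.3707 0.3147 0.12  ]
mid end [array([0.4015, 0.2363, 0.08  ]), array([0.3437, 0.235 , 0.08  ])]
long end [array([0.4031, 0.2096, 0.04  ]), array([0.3459, 0.2061, 0.04  ])]
```

View pics/tcan.png

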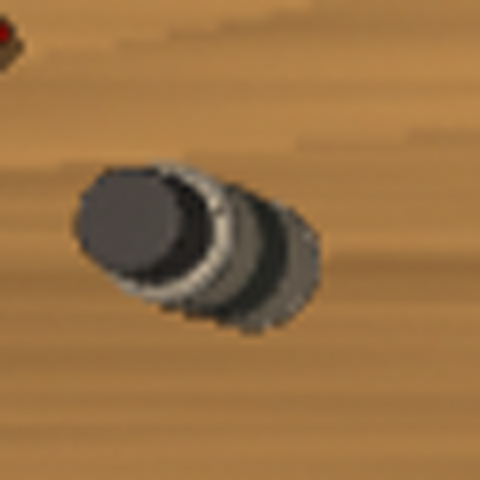

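View pics/scan.png

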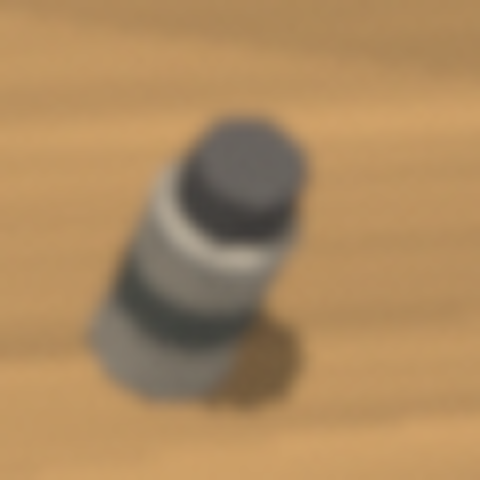

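View pics/sjig.png

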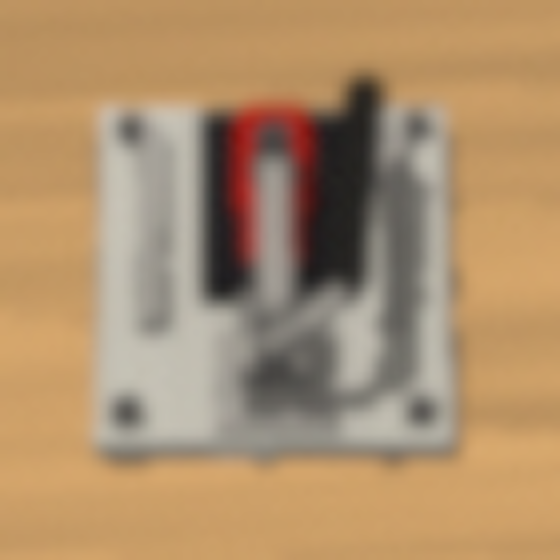

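Emit:
send_rows([
  [[-0.01, -0.03, -0.005], [0, 0, -0.05], 0.087],
  [[-0.02, -0.061, -0.01], [0, 0, -0.1], 0.087],
  [[-0.03, -0.092, -0.015], [0, 0, -0.15], 0.087],
  [[-0.04, -0.122, -0.02], [0, 0, -0.2], 0.087],
  [[-0.049, -0.153, -0.025], [0, 0, -0.25], 0.087],
])

```text
time_s: 0.77
tool_pos: [0.3356, -0.5211, 0.248]
tool_rot: [180.0, -0.0, -57.2]
force: [-0.1, 0.1, -0.1]
grip_width: 0.0869
```

Emit:
send_rows([
  [[-0.01, -0.03, -0.005], [0, 0, -0.05], 0.087],
  [[-0.02, -0.06, -0.01], [0, 0, -0.1], 0.087],
  [[-0.03, -0.09, -0.015], [0, 0, -0.15], 0.087],
  [[-0.04, -0.12, -0.02], [0, 0, -0.2], 0.087],
  [[-0.048, -0.146, -0.025], [0, 0, -0.25], 0.087],
])

```text
time_s: 1.18
tool_pos: [0.433, -0.4006, 0.273]
tool_rot: [-180.0, -0.0, -42.7]
force: [0.8, -0.8, 0.0]
grip_width: 0.0871
```

Emit:
send_rows([
  [[-0.01, -0.03, -0.005], [0, 0, -0.05], 0.087],
  [[-0.02, -0.06, -0.01], [0, 0, -0.1], 0.087],
  [[-0.03, -0.09, -0.015], [0, 0, -0.15], 0.087],
  [[-0.04, -0.12, -0.02], [0, 0, -0.2], 0.087],
  [[-0.048, -0.138, -0.025], [0, 0, -0.25], 0.087],
])

```text
time_s: 1.6
tool_pos: [0.4923, -0.2652, 0.2981]
tool_rot: [-179.9, -0.0, -28.2]
force: [0.9, 0.7, 0.1]
grip_width: 0.087
```

Emit:
send_rows([
  [[-0.01, -0.03, -0.005], [0, 0, -0.05], 0.087],
  [[-0.02, -0.06, -0.01], [0, 0, -0.1], 0.087],
  [[-0.03, -0.09, -0.015], [0, 0, -0.15], 0.087],
  [[-0.04, -0.12, -0.02], [0, 0, -0.2], 0.087],
  [[-0.047, -0.131, -0.025], [0, 0, -0.25], 0.087],
])

```text
time_s: 2.02
tool_pos: [0.513, -0.1265, 0.3232]
tool_rot: [-179.9, -0.0, -13.8]
force: [0.1, 0.8, 0.0]
grip_width: 0.0871
```

Emit:
send_rows([
  [[-0.01, -0.03, -0.005], [0, 0, -0.05], 0.087],
  [[-0.02, -0.06, -0.01], [0, 0, -0.1], 0.087],
  [[-0.03, -0.09, -0.015], [0, 0, -0.15], 0.087],
  [[-0.04, -0.12, -0.02], [0, 0, -0.2], 0.087],
  [[-0.046, -0.124, -0.025], [0, 0, -0.25], 0.087],
])

```text
time_s: 2.43
tool_pos: [0.4979, 0.0065, 0.3484]
tool_rot: [-179.9, -0.1, 0.7]
force: [0.3, 0.6, 0.9]
grip_width: 0.087
```

```bash
python3 - <<'E'
from h import *
c=cam("wrist"); crop(c,0,0,560,420,"w1.png",1.4); print(c["position"],c["rotation"])
E
```

```text
[0.49687171 0.08961756 0.50951811] [-17.25984122  -0.11073454   0.61913224]
```

View pics/w1.png

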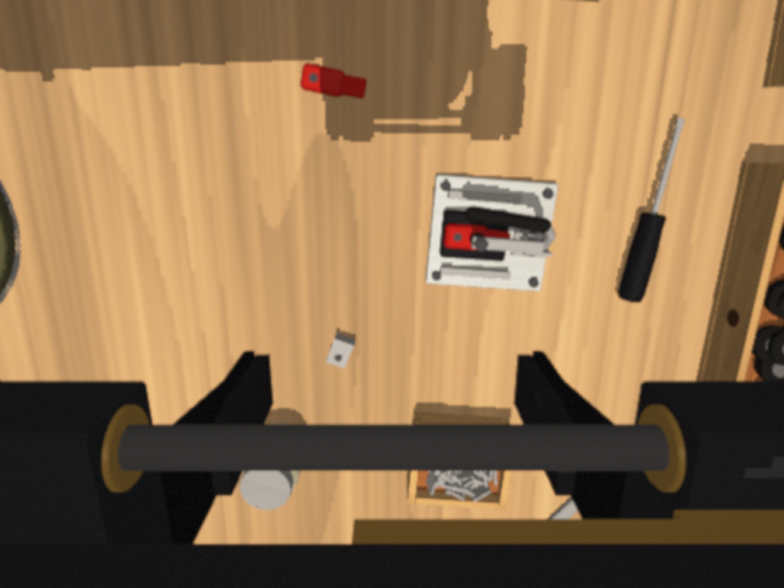

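```bash
python3 - <<'E'
from h import *
c=cam("wrist"); crop(c,290,110,410,220,"w1j.png",6)
im=cv2.cvtColor(c["pixels"],cv2.COLOR_RGB2HSV)
m=((im[...,1]<60)&(im[...,2]>120)).astype(np.uint8); k=np.zeros_like(m);k[110:220,290:410]=1;m*=k
cs,_=cv2.findContours(m,cv2.RETR_EXTERNAL,cv2.CHAIN_APPROX_NONE)
h=cv2.convexHull(max(cs,key=cv2.contourArea)); 
ap=cv2.approxPolyDP(h,5,True)[:,0]; print(ap.tolist())
for z in(0.01,0.015):
    P=np.array([onz(c,*(p),z)[:2] for p in h[:,0]],np.float32); r=cv2.minAreaRect(P); print(z,r)
    Q=np.array([onz(c,*p,z)[:2] for p in ap]); print(Q.round(4).tolist(), Q.mean(0))
E
```

```text
[[312, 123], [397, 130], [385, 205], [304, 199]]
0.01 ((0.5978348255157471, -0.002082131803035736), (0.11032789945602417, 0.12440648674964905), 86.48229217529297)
[[0.5406, 0.0557], [0.6571, 0.0478], [0.6512, -0.0591], [0.5331, -0.0514]] [ 0.59551095 -0.00176323]
0.015 ((0.5968208312988281, -0.0011792555451393127), (0.10922573506832123, 0.12316367775201797), 86.48229217529297)
[[0.5402, 0.056], [0.6555, 0.0482], [0.6497, -0.0577], [0.5328, -0.05]] [ 0.59452027 -0.00086354]
```

View pics/w1j.png

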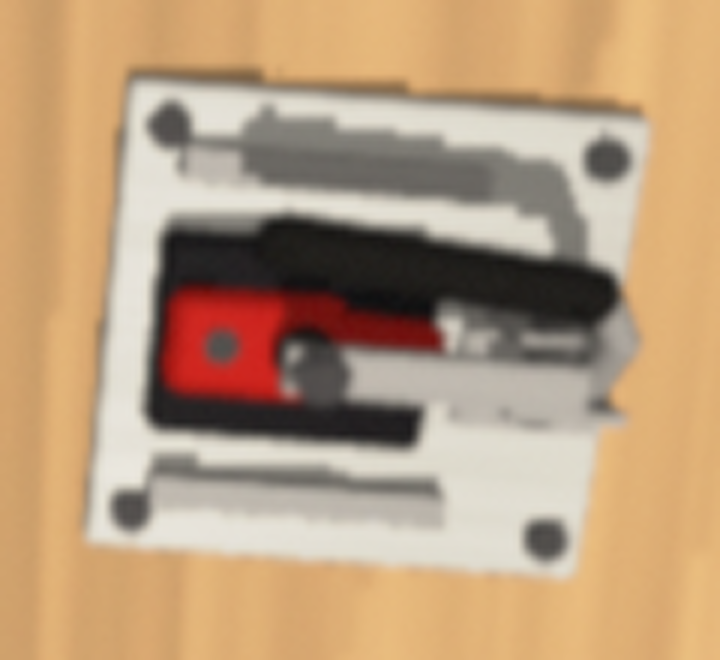

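Emit:
send_rows([
  [[-0.01, -0.03, 0], [0, 0, 0], 0.087],
  [[-0.02, -0.06, 0], [0, 0, 0], 0.087],
  [[-0.03, -0.09, 0], [0, 0, 0], 0.087],
  [[-0.04, -0.12, 0], [0, 0, 0], 0.087],
  [[-0.047, -0.15, 0], [0, 0, 0], 0.087],
])

```text
time_s: 2.95
tool_pos: [0.4512, 0.149, 0.3474]
tool_rot: [179.9, -0.0, -0.3]
force: [-0.2, 1.5, -0.6]
grip_width: 0.0867
```

Emit:
send_rows([
  [[-0.01, -0.03, 0], [0, 0, 0], 0.087],
  [[-0.02, -0.06, 0], [0, 0, 0], 0.087],
  [[-0.03, -0.09, 0], [0, 0, 0], 0.087],
  [[-0.04, -0.11, 0], [0, 0, 0], 0.087],
  [[-0.047, -0.13, 0], [0, 0, 0], 0.087],
])

```text
time_s: 3.37
tool_pos: [0.4044, 0.2797, 0.3474]
tool_rot: [180.0, -0.0, -0.2]
force: [0.6, 0.3, -0.4]
grip_width: 0.0869
```

```bash
python3 - <<'E'
from h import *
c=cam("wrist"); crop(c,0,0,560,420,"w2.png",1.4); print(c["position"],c["rotation"],env.get_obs()["tool_pos"])
E
```

```text
[0.40470588 0.36331026 0.50830079] [-17.4174256   -0.0739442   -0.20394113] [0.40235762 0.28401318 0.34754147]
```

View pics/w2.png

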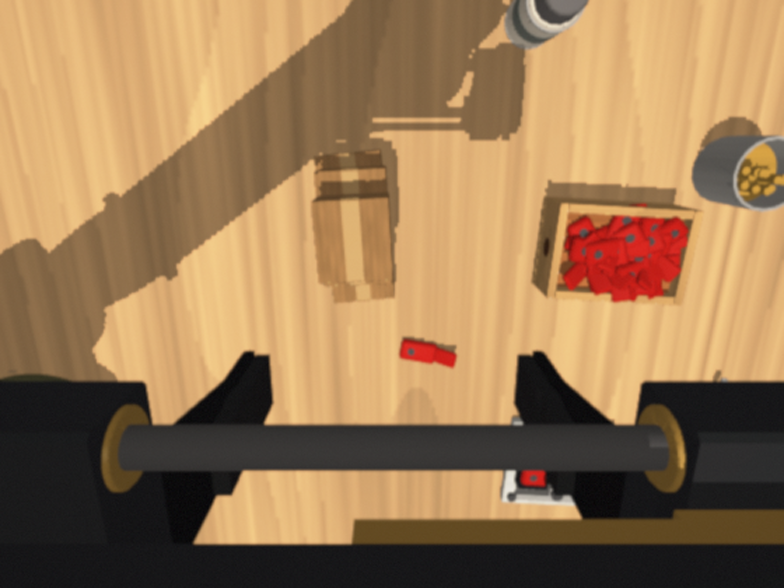

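```bash
python3 - <<'E'
from h import *
c=cam("wrist"); crop(c,210,95,300,225,"w2s.png",4.6); crop(c,350,0,430,40,"w2c.png",8)
E
```

```text
(no output)
```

View pics/w2s.png

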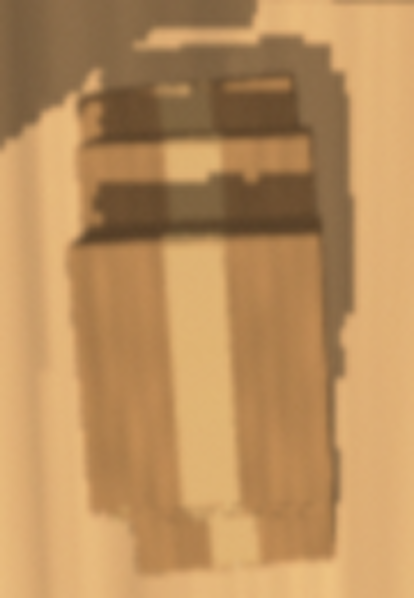

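```bash
python3 - <<'E'
from h import *
c=cam("wrist")
def W(u,v,z): return onz(c,210+(u+.5)/4.6-.5,95+(v+.5)/4.6-.5,z)[:2].round(4)
def show(n,ps,z):
    P=[W(*p,z) for p in ps]; print(n,[p.tolist() for p in P]); return P
P=show("short",[(70,243),(320,232),(332,505),(93,513)],.12); P=np.array(P)
print(P.mean(0),[np.linalg.norm(P[i]-P[(i+1)%4]) for i in range(4)],np.degrees(np.arctan2(*(P[1]-P[2])[::1])),np.degrees(np.arctan2(*(P[0]-P[3]))))
show("tape",[(193,238),(210,508)],.12)
show("mid far",[(80,145),(310,130),(313,180),(78,180)],.08)
show("mid tape far",[(191,140)],.08)
show("long far",[(80,98),(297,80)],.04)
show("long tape",[(185,90)],.04)
show("near bottom",[(137,573),(335,555)],.04);show("near bottom as mid",[(137,573),(335,555)],.08)
E
```

```text
short [[0.3436, 0.3144], [0.4019, 0.317], [0.4049, 0.2507], [0.3463, 0.2486]]
[0.374175 0.282675] [np.float64(0.05835794718802226), np.float64(0.06636783859671794), np.float64(0.05863761591333671), np.float64(0.06585537183859798)] -2.5908019851951134 -2.3497244388337046
tape [[0.3723, 0.3156], [0.3751, 0.2499]]
mid far [[0.3411, 0.3338], [0.3993, 0.3376], [0.4, 0.3252], [0.3402, 0.3251]]
mid tape far [[0.3692, 0.3351]]
long far [[0.3358, 0.3434], [0.3954, 0.3483]]
long tape [[0.3647, 0.3456]]
near bottom [[0.347, 0.2058], [0.4063, 0.2116]]
near bottom as mid [[0.3518, 0.2194], [0.406, 0.2247]]
```

Emit:
send_rows([
  [[-0.01, 0, 0.04], [0, 0, -0.02], 0.087],
  [[-0.02, 0, 0.08], [0, 0, -0.04], 0.087],
  [[-0.028, 0, 0.12], [0, 0, -0.047], 0.087],
  [[-0.0284, 0.0014, 0.16], [0, 0, -0.047], 0.087],
  [[-0.0284, 0.0014, 0.19], [0, 0, -0.047], 0.087],
])

```text
time_s: 3.93
tool_pos: [0.3761, 0.2746, 0.1544]
tool_rot: [179.8, 0.0, 2.4]
force: [-0.3, -1.0, 0.2]
grip_width: 0.0871
```

Emit:
send_rows([
  [[0, 0, 0.02], [0, 0, 0], 0.087],
  [[0, 0, 0.04], [0, 0, 0], 0.087],
  [[0, 0, 0.055], [0, 0, 0], 0.087],
  [[0, 0, 0.067], [0, 0, 0], 0.087],
  [[0, 0, 0.067], [0, 0, 0], 0.087],
])

```text
time_s: 4.35
tool_pos: [0.3755, 0.2756, 0.088]
tool_rot: [179.9, 0.3, 2.5]
force: [0.4, -0.3, 0.1]
grip_width: 0.0872
```

```bash
python3 - <<'E'
from h import *
c=cam("wrist"); crop(c,0,0,560,420,"w3.png",1.4); o=env.get_obs();print(o["tool_pos"],o["tool_rot"])
E
```

```text
[0.37598482 0.27670781 0.08947751] [1.79947195e+02 1.45106136e-01 2.55034818e+00]
```

View pics/w3.png

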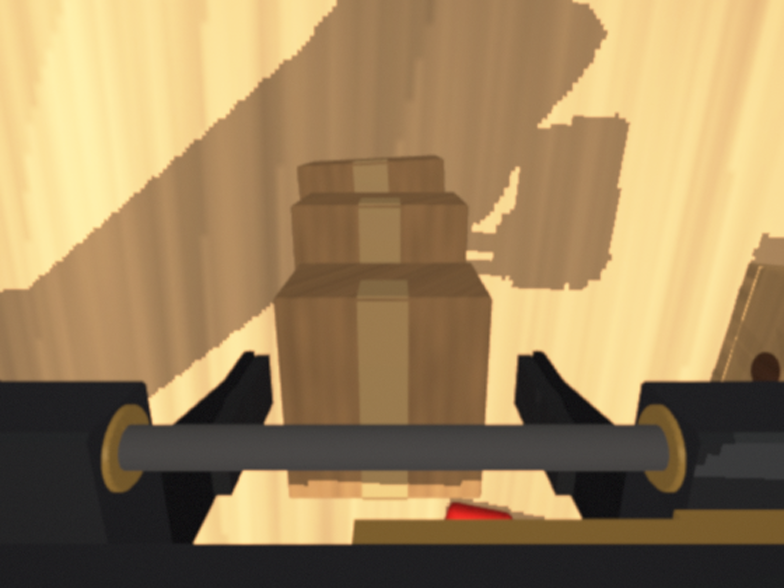

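Emit:
send_rows([
  [[-0.001, -0.003, 0], [0, 0, 0], 0.087],
  [[-0.0015, -0.006, 0], [0, 0, 0], 0.087],
  [[-0.0015, -0.006, 0], [0, 0, 0], 0.05],
  [[-0.0015, -0.006, 0], [0, 0, 0], 0.05],
  [[-0.0015, -0.006, 0], [0, 0, 0], 0.05],
], grip_force=25)

```text
time_s: 4.82
tool_pos: [0.3744, 0.2846, 0.091]
tool_rot: [180.0, -0.1, 2.7]
force: [0.0, 0.8, 0.8]
grip_width: 0.074
```

Emit:
send_rows([
  [[0, 0, 0], [0, 0, 0], 0.05],
  [[0, 0, 0], [0, 0, 0], 0.05],
  [[0, 0, 0], [0, 0, 0], 0.05],
  [[0, 0, 0], [0, 0, 0], 0.05],
  [[0, 0, 0], [0, 0, 0], 0.05],
])

```text
time_s: 5.23
tool_pos: [0.3738, 0.2843, 0.0906]
tool_rot: [180.0, 0.0, 2.7]
force: [-2.0, -0.5, 3.3]
grip_width: 0.06
```

Emit:
send_rows([
  [[0, 0, -0.01], [0, 0, 0], 0.05],
  [[0, 0, -0.03], [0, 0, 0], 0.05],
  [[0.007, 0.02, -0.05], [0, 0, 0], 0.05],
  [[0.014, 0.05, -0.06], [0, 0, 0], 0.05],
  [[0.022, 0.085, -0.06], [0, 0, 0], 0.05],
])

```text
time_s: 5.65
tool_pos: [0.4015, 0.2023, 0.1535]
tool_rot: [-179.9, -0.3, 3.0]
force: [0.8, 0.0, -2.3]
grip_width: 0.0597
```

Emit:
send_rows([
  [[0.01, 0.035, 0], [0, 0, 0], 0.05],
  [[0.02, 0.07, 0], [0, 0, 0], 0.05],
  [[0.03, 0.105, 0], [0, 0, 0], 0.05],
  [[0.04, 0.14, 0], [0, 0, 0], 0.05],
  [[0.046, 0.165, 0], [0, 0, 0], 0.05],
])

```text
time_s: 6.07
tool_pos: [0.4546, 0.0341, 0.151]
tool_rot: [179.9, -0.1, 2.5]
force: [-0.7, 0.5, -1.4]
grip_width: 0.0599
```

Emit:
send_rows([
  [[0, 0.015, 0.02], [0, 0, 0], 0.05],
  [[0, 0.03, 0.055], [0, 0, 0], 0.05],
  [[0, 0.03, 0.09], [0, 0, 0], 0.05],
  [[0, 0.03, 0.115], [0, 0, 0], 0.05],
  [[0, 0.03, 0.125], [0, 0, 0], 0.05],
])

```text
time_s: 6.48
tool_pos: [0.4522, 0.0075, 0.0224]
tool_rot: [-179.9, 0.3, 2.7]
force: [-1.2, 0.6, -2.5]
grip_width: 0.0601
```

```bash
python3 - <<'E'
from h import *
c=cam("wrist"); crop(c,0,0,560,420,"w4.png",1.4); o=env.get_obs();print(o["tool_pos"],o["tool_rot"],o["force"])
t=cam("top");crop(t,140,150,300,280,"t4.png",5)
E
```

```text
[0.45220029 0.00783911 0.02232282] [-179.90017829    0.3463669     2.68518325] [-1.67820749  1.01785215 -3.25563023]
```

View pics/w4.png

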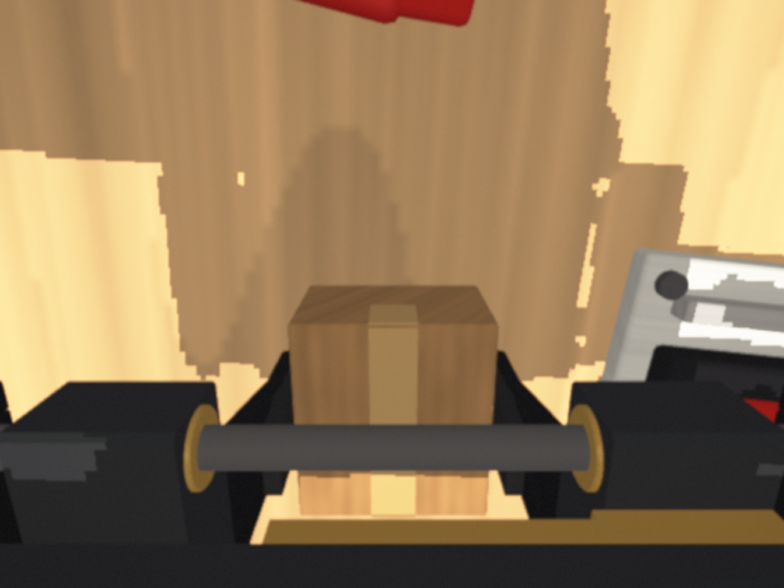

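View pics/t4.png

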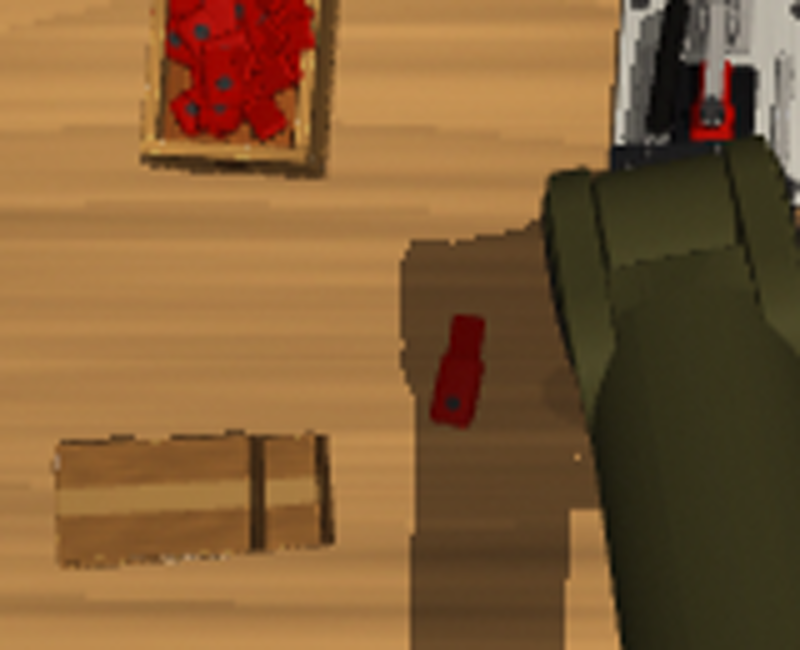

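Emit:
send_rows([
  [[0, 0, 0.005], [0, 0, 0], 0.05],
  [[0, 0, 0.009], [0, 0, 0], 0.05],
  [[0, 0, 0.011], [0, 0, 0], 0.05],
  [[0, 0, 0.011], [0, 0, 0], 0.05],
  [[0, 0, 0.011], [0, 0, 0], 0.05],
])

```text
time_s: 7.0
tool_pos: [0.4557, 0.0079, 0.0152]
tool_rot: [180.0, -0.1, 2.7]
force: [-0.8, -0.4, -2.7]
grip_width: 0.0598
```

Emit:
send_rows([
  [[0, 0, 0.001], [0, 0, 0], 0.05],
  [[0, 0, 0.002], [0, 0, 0], 0.05],
  [[0, 0, 0.003], [0, 0, 0], 0.05],
  [[0, 0, 0.003], [0, 0, 0], 0.05],
  [[0, 0, 0.003], [0, 0, 0], 0.05],
])

```text
time_s: 7.42
tool_pos: [0.455, 0.0079, 0.0115]
tool_rot: [180.0, 0.0, 2.7]
force: [1.0, -0.4, -2.8]
grip_width: 0.0595
```

Emit:
send_rows([
  [[0, 0, 0.001], [0, 0, 0], 0.05],
  [[0, 0, 0.001], [0, 0, 0], 0.05],
  [[0, 0, 0.001], [0, 0, 0], 0.087],
  [[0, 0, 0.001], [0, 0, 0], 0.087],
  [[0, 0, 0.001], [0, 0, 0], 0.087],
])

```text
time_s: 7.83
tool_pos: [0.4554, 0.0079, 0.0107]
tool_rot: [180.0, -0.0, 2.7]
force: [0.8, -0.1, 0.3]
grip_width: 0.0728
```

Emit:
send_rows([
  [[0, 0, 0], [0, 0, 0], 0.087],
  [[0, 0, -0.02], [0, 0, 0], 0.087],
  [[0, 0, -0.06], [0, 0, 0], 0.087],
  [[0, 0, -0.1], [0, 0, 0], 0.087],
  [[0, 0, -0.14], [0, 0, 0], 0.087],
])

```text
time_s: 8.25
tool_pos: [0.4545, 0.0083, 0.152]
tool_rot: [-180.0, 0.0, 2.7]
force: [0.2, -0.4, -0.4]
grip_width: 0.0868
```

```bash
python3 - <<'E'
from h import *
o=env.get_obs();print(o["tool_pos"],o["tool_rot"],o["force"])
c=cam("wrist"); crop(c,0,0,560,420,"w5.png",1.4)
t=cam("top");crop(t,145,225,225,275,"t5.png",10)
E
```

```text
[0.45450424 0.00826192 0.15198877] [-1.79975542e+02  4.19621504e-02  2.73037689e+00] [ 0.15864077 -0.43955403 -0.38981681]
```

View pics/t5.png

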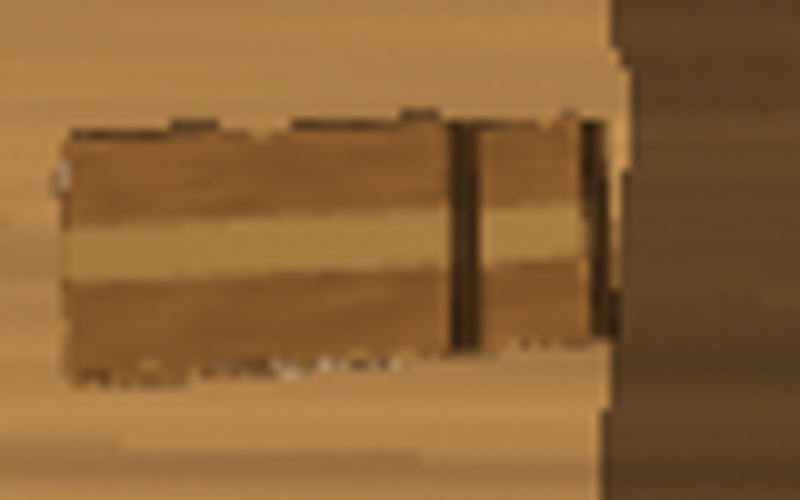

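View pics/w5.png

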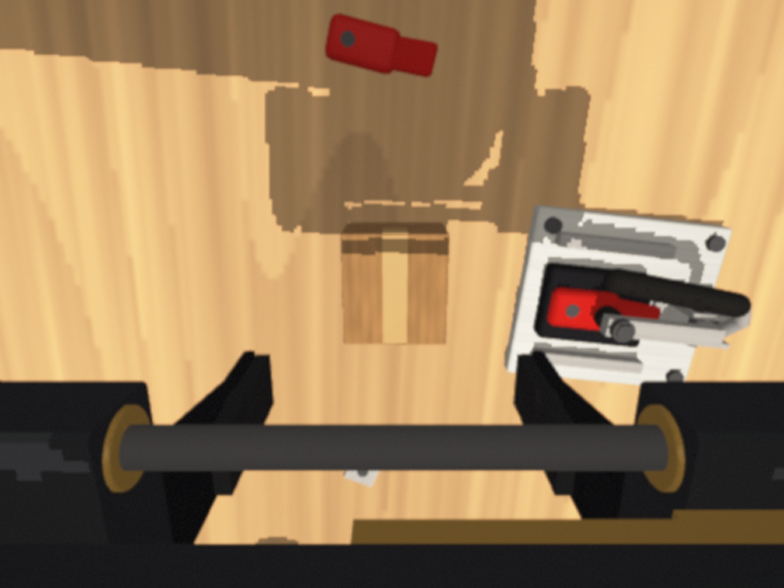

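Emit:
send_rows([
  [[-0.006, -0.025, -0.02], [0, 0, 0], 0.087],
  [[-0.013, -0.055, -0.04], [0, 0, 0], 0.087],
  [[-0.02, -0.085, -0.06], [0, 0, 0], 0.087],
  [[-0.028, -0.115, -0.08], [0, 0, 0], 0.087],
  [[-0.035, -0.145, -0.1], [0, 0, 0], 0.087],
])

```text
time_s: 8.77
tool_pos: [0.4123, 0.1524, 0.251]
tool_rot: [180.0, 0.0, 2.7]
force: [0.9, 0.0, 1.0]
grip_width: 0.0872
```

Emit:
send_rows([
  [[-0.008, -0.035, -0.01], [0, 0, 0], 0.087],
  [[-0.016, -0.07, -0.02], [0, 0, 0], 0.087],
  [[-0.024, -0.105, -0.03], [0, 0, 0], 0.087],
  [[-0.032, -0.136, -0.03], [0, 0, 0], 0.087],
  [[-0.032, -0.136, -0.03], [0, 0, 0], 0.087],
])

```text
time_s: 9.18
tool_pos: [0.3715, 0.2928, 0.2813]
tool_rot: [-179.8, -0.0, 3.3]
force: [-0.9, -0.3, 0.2]
grip_width: 0.087
```

```bash
python3 - <<'E'
from h import *
env.read_camera("top");env.read_camera("top")
o=env.get_obs();print(o["tool_pos"],o["tool_rot"])
c=cam("wrist"); crop(c,200,40,360,270,"w6.png",2.6);print(c["position"],c["rotation"])
E
```

```text
[0.3741164  0.28646721 0.28018854] [1.79975988e+02 2.38635383e-02 2.90395782e+00]
[0.37014474 0.36990337 0.44112952] [-17.39794196  -0.02345642   2.86238697]
```

View pics/w6.png

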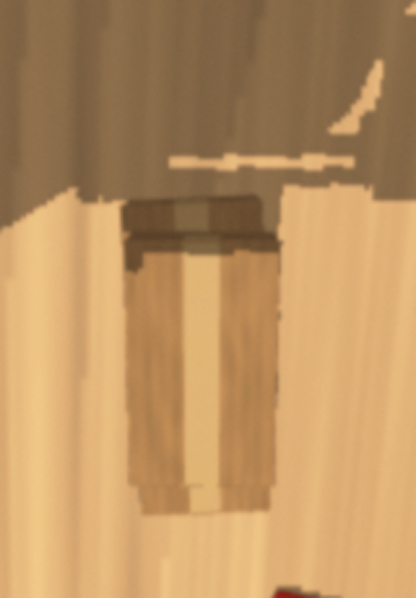

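```bash
python3 - <<'E'
from h import *
c=cam("wrist")
def W(u,v,z): return onz(c,200+(u+.5)/2.6-.5,40+(v+.5)/2.6-.5,z)[:2]
def q(n,p,z):
    P=np.array([W(*x,z) for x in p]); fl,fr,nr,nl=P
    f=(fl+fr)/2;b=(nl+nr)/2;d=f-b
    print(n,P.round(4).tolist(),"c",P.mean(0).round(4),"len",np.linalg.norm(d),np.linalg.norm(fr-fl),np.linalg.norm(nr-nl),"yaw",np.degrees(np.arctan2(-d[0],d[1])))
q("mid",[(124,237),(280,236),(275,484),(128,484)],.08)
q("long",[(123,204),(261,197),(270,509),(143,514)],.04)
print(W(202,238,.08),W(202,484,.08))
crop(c,240,105,310,155,"w6a.png",10)
E
```

```text
mid [[0.34, 0.3352], [0.399, 0.3383], [0.4038, 0.2387], [0.3435, 0.2359]] c [0.3716 0.287 ] len 0.09957093585450932 0.059046585057685896 0.0603276751370977 yaw 2.4068644330932663
long [[0.3359, 0.345], [0.3931, 0.3505], [0.4059, 0.212], [0.3477, 0.2068]] c [0.3706 0.2786] len 0.13885249441078798 0.05745830959399338 0.058499597421117655 yaw 5.095648894934461
[0.36951207 0.33622351] [0.37386941 0.23730602]
```

View pics/w6a.png

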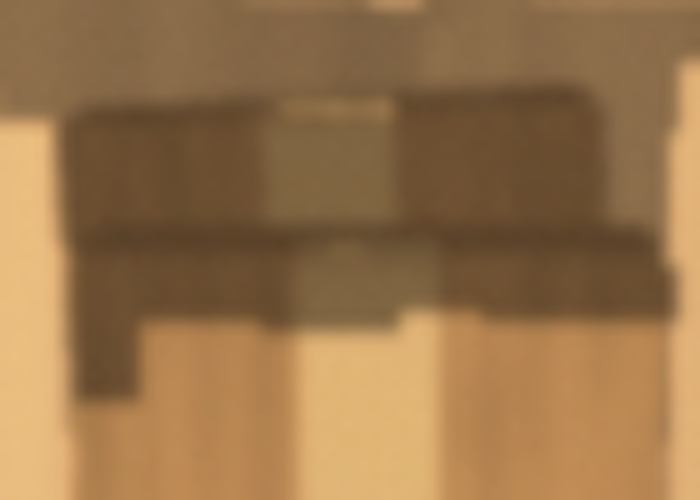

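Emit:
send_rows([
  [[-0.001, 0, 0.03], [0, 0, 0], 0.087],
  [[-0.002, 0, 0.06], [0, 0, 0], 0.087],
  [[-0.0025, -0.0005, 0.09], [0, 0, 0], 0.087],
  [[-0.0025, -0.0005, 0.12], [0, 0, 0], 0.087],
  [[-0.0025, -0.0005, 0.15], [0, 0, 0], 0.087],
])

```text
time_s: 9.8
tool_pos: [0.3732, 0.2837, 0.1288]
tool_rot: [179.9, -0.0, 2.5]
force: [-0.4, -0.8, 1.3]
grip_width: 0.0872
```

Emit:
send_rows([
  [[0, 0, 0.02], [0, 0, 0], 0.087],
  [[0, 0, 0.04], [0, 0, 0], 0.087],
  [[0, 0, 0.06], [0, 0, 0], 0.087],
  [[0, 0, 0.077], [0, 0, 0], 0.087],
  [[0, 0, 0.077], [0, 0, 0], 0.087],
])

```text
time_s: 10.22
tool_pos: [0.3707, 0.2823, 0.0499]
tool_rot: [179.8, 0.4, 2.5]
force: [-0.5, -1.1, -0.2]
grip_width: 0.0868
```

Emit:
send_rows([
  [[0, 0, 0], [0, 0, 0], 0.087],
  [[0, 0, 0], [0, 0, 0], 0.087],
  [[0, 0, 0], [0, 0, 0], 0.087],
  [[0, 0, 0], [0, 0, 0], 0.087],
  [[0, 0, 0], [0, 0, 0], 0.087],
])

```text
time_s: 10.63
tool_pos: [0.3732, 0.2859, 0.0543]
tool_rot: [180.0, -0.1, 2.7]
force: [-0.4, 0.0, 0.5]
grip_width: 0.0869
```

Emit:
send_rows([
  [[-0.001, 0, 0.002], [0, 0, 0], 0.087],
  [[-0.001, 0, 0.002], [0, 0, 0], 0.05],
  [[-0.001, 0, 0.002], [0, 0, 0], 0.05],
  [[-0.001, 0, 0.002], [0, 0, 0], 0.05],
  [[-0.001, 0, 0.002], [0, 0, 0], 0.05],
], grip_force=35)

```text
time_s: 11.05
tool_pos: [0.3714, 0.2858, 0.0515]
tool_rot: [180.0, 0.0, 2.7]
force: [0.9, 0.0, 0.1]
grip_width: 0.0681
```

Emit:
send_rows([
  [[0, 0, 0], [0, 0, 0], 0.05],
  [[0, 0, 0], [0, 0, 0], 0.05],
  [[0, 0, 0], [0, 0, 0], 0.05],
  [[0, 0, 0], [0, 0, 0], 0.05],
  [[0, 0, 0], [0, 0, 0], 0.05],
])

```text
time_s: 11.47
tool_pos: [0.3711, 0.2858, 0.0515]
tool_rot: [180.0, 0.0, 2.7]
force: [-2.0, 0.2, 1.9]
grip_width: 0.0595
```

Emit:
send_rows([
  [[0, 0, -0.006], [0, 0, 0], 0.05],
  [[0, 0, -0.02], [0, 0, 0], 0.05],
  [[0, 0, -0.045], [0, 0, 0], 0.05],
  [[0, 0, -0.07], [0, 0, 0], 0.05],
  [[0, 0, -0.1], [0, 0, 0], 0.05],
])

```text
time_s: 11.88
tool_pos: [0.3702, 0.285, 0.1512]
tool_rot: [179.9, 0.2, 2.7]
force: [0.1, -0.3, -3.6]
grip_width: 0.0597
```

Emit:
send_rows([
  [[0.015, 0.011, 0], [0, 0, -0.097], 0.05],
  [[0.03, 0.022, 0], [0, 0, -0.194], 0.05],
  [[0.045, 0.033, 0], [0, 0, -0.292], 0.05],
  [[0.06, 0.044, 0], [0, 0, -0.389], 0.05],
  [[0.075, 0.0556, 0], [0, 0, -0.486], 0.05],
])

```text
time_s: 12.3
tool_pos: [0.4495, 0.2327, 0.1513]
tool_rot: [179.9, 0.0, 30.8]
force: [-0.5, 1.1, -4.0]
grip_width: 0.0598
```

Emit:
send_rows([
  [[0.008, 0.017, 0], [0, 0, -0.097], 0.05],
  [[0.016, 0.034, 0], [0, 0, -0.194], 0.05],
  [[0.024, 0.05, 0], [0, 0, -0.292], 0.05],
  [[0.032, 0.067, 0], [0, 0, -0.389], 0.05],
  [[0.04, 0.084, 0], [0, 0, -0.486], 0.05],
])

```text
time_s: 12.72
tool_pos: [0.5265, 0.1805, 0.151]
tool_rot: [-180.0, 0.1, 58.6]
force: [0.5, 0.8, -4.8]
grip_width: 0.0601
```

Emit:
send_rows([
  [[-0.001, 0.019, 0], [0, 0, -0.097], 0.05],
  [[-0.002, 0.037, 0], [0, 0, -0.194], 0.05],
  [[-0.003, 0.056, 0], [0, 0, -0.292], 0.05],
  [[-0.004, 0.075, 0], [0, 0, -0.389], 0.05],
  [[-0.004, 0.093, 0], [0, 0, -0.486], 0.05],
])

```text
time_s: 13.13
tool_pos: [0.6039, 0.1276, 0.1507]
tool_rot: [-179.9, 0.1, 86.4]
force: [0.3, -0.1, -4.8]
grip_width: 0.0597
```

```bash
python3 - <<'E'
from h import *
env.read_camera("top");env.read_camera("top")
o=env.get_obs();print(o["tool_pos"],o["tool_rot"],o["force"],o["qpos"])
c=cam("wrist"); crop(c,0,0,560,420,"w7.png",1.4);print(c["position"],c["rotation"])
E
```

```text
[0.60588677 0.12521722 0.15014441] [-1.79985420e+02  3.72233946e-02  8.60020701e+01] [ 0.39219052  0.16205277 -5.36873524] [ 35.24595936  32.61566183 -66.96553656  91.49386375  30.68618995
  76.57365169  50.16827037]
[0.52376439 0.13206123 0.31114124] [-1.74161970e+01  1.48461356e-02  8.59623472e+01]
```

View pics/w7.png

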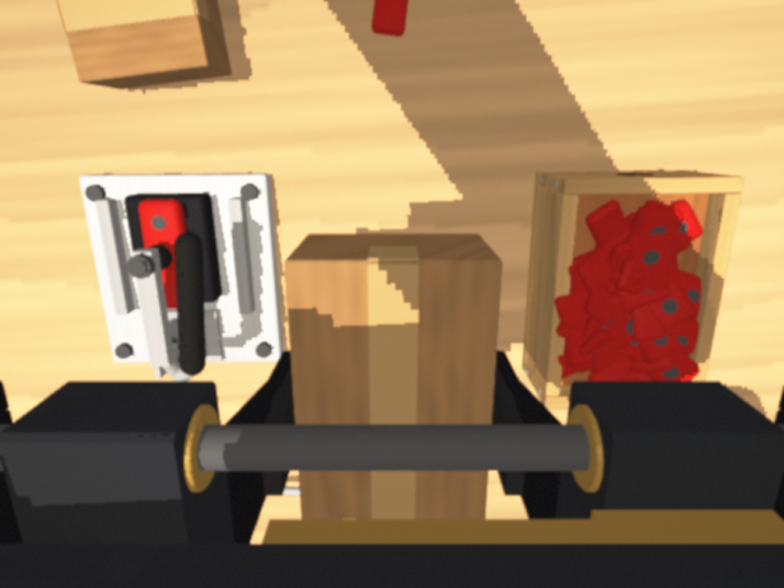

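```bash
python3 - <<'E'
from h import *
c=cam("wrist"); crop(c,50,115,210,275,"w7j.png",3.75);crop(c,370,115,540,285,"w7b.png",3.5)
E
```

```text
(no output)
```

View pics/w7j.png

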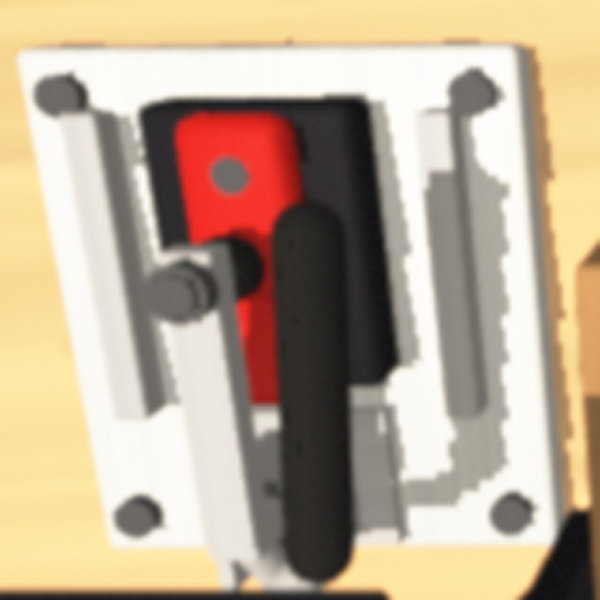

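View pics/w7b.png

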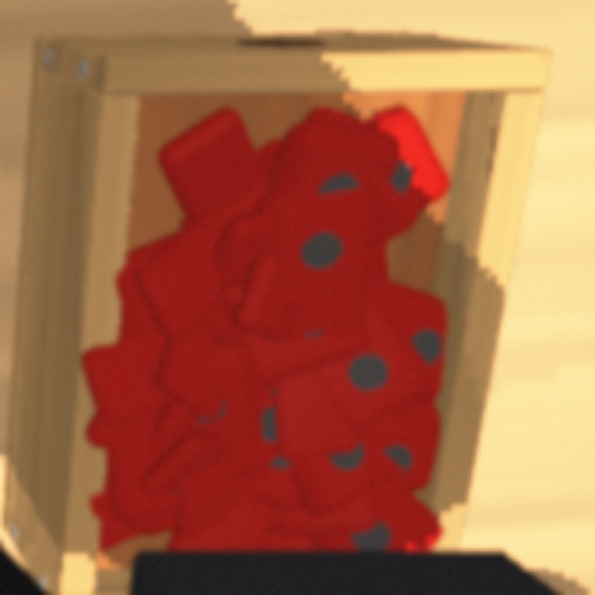

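```bash
python3 - <<'E'
from h import *
c=cam("wrist")
def W(u,v,z): return onz(c,50+(u+.5)/3.75-.5,115+(v+.5)/3.75-.5,z)[:2]
for z in (.008,.012,.015):
    P=np.array([W(*p,z) for p in[(17,52),(518,44),(560,546),(112,547)]])
    print(z,P.round(4).tolist(),P.mean(0).round(4),[np.linalg.norm(P[i]-P[(i+1)%4]).round(4) for i in range(4)])
    d=P[2]-P[1];e=P[3]-P[0];print(np.degrees(np.arctan2(d[1],d[0])),np.degrees(np.arctan2(e[1],e[0])))
def B(u,v,z): return onz(c,370+(u+.5)/3.5-.5,115+(v+.5)/3.5-.5,z)[:2].round(4)
print("box rim", B(97,90,.055),B(548,50,.055),B(500,300,.055), B(62,555,.055),"base FL corner",B(37,38,0),B(5,510,0))
E
```

```text
0.008 [[0.5324, -0.0528], [0.5383, 0.0575], [0.6591, 0.0503], [0.6517, -0.06]] [ 0.5954 -0.0013] [np.float64(0.1105), np.float64(0.121), np.float64(0.1105), np.float64(0.1195)]
-3.445623489365157 -3.4518974590223763
0.012 [[0.5323, -0.0503], [0.5381, 0.0586], [0.6572, 0.0514], [0.65, -0.0574]] [5.944e-01 5.000e-04] [np.float64(0.1091), np.float64(0.1194), np.float64(0.1091), np.float64(0.1179)]
-3.445623489365148 -3.4518974590224003
0.015 [[0.5321, -0.0485], [0.5379, 0.0593], [0.6559, 0.0522], [0.6487, -0.0555]] [0.5937 0.0019] [np.float64(0.108), np.float64(0.1182), np.float64(0.108), np.float64(0.1167)]
-3.4456234893651523 -3.4518974590223714
box rim [0.5554 0.2157] [0.5537 0.3054] [0.6055 0.3022] [0.6592 0.2107] base FL corner [0.5493 0.2181] [0.6741 0.2111]
```

Emit:
send_rows([
  [[0.003, -0.001, 0.02], [0, 0, -0.009], 0.05],
  [[0.006, -0.002, 0.05], [0, 0, -0.009], 0.05],
  [[0.006, -0.002, 0.08], [0, 0, -0.009], 0.05],
  [[0.006, -0.002, 0.11], [0, 0, -0.009], 0.05],
  [[0.006, -0.002, 0.125], [0, 0, -0.009], 0.05],
])

```text
time_s: 13.8
tool_pos: [0.5987, 0.1353, 0.023]
tool_rot: [-179.7, 0.1, 86.8]
force: [-1.0, -1.0, -4.8]
grip_width: 0.0595
```

Emit:
send_rows([
  [[0, 0, 0.003], [0, 0, 0], 0.05],
  [[0, 0, 0.006], [0, 0, 0], 0.05],
  [[0, 0, 0.009], [0, 0, 0], 0.05],
  [[0, 0, 0.009], [0, 0, 0], 0.05],
  [[0, 0, 0.009], [0, 0, 0], 0.05],
])

```text
time_s: 14.22
tool_pos: [0.6026, 0.136, 0.019]
tool_rot: [179.9, -0.0, 86.7]
force: [0.1, 0.1, -4.3]
grip_width: 0.06
```

Emit:
send_rows([
  [[-0.002, 0.001, 0.0], [0, 0, 0], 0.05],
  [[-0.0045, 0.002, 0.002], [0, 0, 0], 0.05],
  [[-0.0045, 0.002, 0.005], [0, 0, 0], 0.05],
  [[-0.0045, 0.002, 0.005], [0, 0, 0], 0.05],
  [[-0.0045, 0.002, 0.005], [0, 0, 0], 0.05],
])

```text
time_s: 14.63
tool_pos: [0.6031, 0.1308, 0.0122]
tool_rot: [-180.0, 0.0, 86.7]
force: [-0.2, 0.2, -4.7]
grip_width: 0.0596
```

Emit:
send_rows([
  [[0, 0.001, 0.001], [0, 0, 0], 0.05],
  [[0, 0.001, 0.0015], [0, 0, 0], 0.05],
  [[0, 0.001, 0.0015], [0, 0, 0], 0.05],
  [[0, 0.001, 0.0015], [0, 0, 0], 0.087],
  [[0, 0.001, 0.0015], [0, 0, 0], 0.087],
])

```text
time_s: 15.05
tool_pos: [0.6053, 0.1315, 0.0116]
tool_rot: [179.9, -0.1, 86.8]
force: [0.0, -0.1, 0.6]
grip_width: 0.0668
```

Emit:
send_rows([
  [[0, 0, 0], [0, 0, 0], 0.087],
  [[0, 0, 0], [0, 0, 0], 0.087],
  [[0, 0, -0.02], [0, 0, 0], 0.087],
  [[0, 0, -0.05], [0, 0, 0], 0.087],
  [[0, 0, -0.08], [0, 0, 0], 0.087],
])

```text
time_s: 15.47
tool_pos: [0.6038, 0.1309, 0.0912]
tool_rot: [-179.9, -0.0, 86.8]
force: [0.6, 0.4, 1.0]
grip_width: 0.0862
```

Emit:
send_rows([
  [[0, 0, -0.03], [0, 0, 0], 0.087],
  [[0, 0, -0.06], [0, 0, 0], 0.087],
  [[0, 0, -0.08], [0, 0, 0], 0.087],
  [[0, 0, -0.1], [0, 0, 0], 0.087],
  [[0, 0, -0.12], [0, 0, 0], 0.087],
])

```text
time_s: 15.88
tool_pos: [0.6045, 0.1312, 0.2124]
tool_rot: [179.9, -0.0, 86.8]
force: [0.4, 0.4, -0.5]
grip_width: 0.0872
```

```bash
python3 - <<'E'
from h import *
env.read_camera("top");env.read_camera("top")
o=env.get_obs();print(o["tool_pos"],o["tool_rot"],o["force"],o["qpos"])
c=cam("wrist"); crop(c,0,0,560,420,"w8.png",1.4);crop(c,190,140,340,330,"w8m.png",3.1);print(c["position"],c["rotation"])
E
```

```text
[0.60611886 0.13224296 0.21467768] [ 1.79658744e+02 -9.85831818e-02  8.67467108e+01] [ 0.58642598  0.93116532 -0.73751682] [ 35.75486391  29.93186204 -69.28516754  86.92845038  28.21238859
  82.21185423  52.09716051]
[0.52291429 0.13768818 0.37516096] [-17.77108449  -0.12108285  86.70739736]
```

View pics/w8.png

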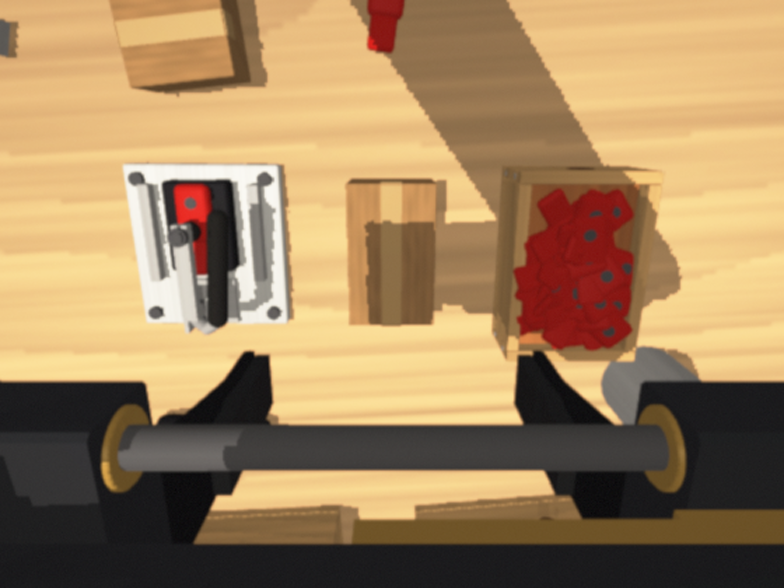

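View pics/w8m.png

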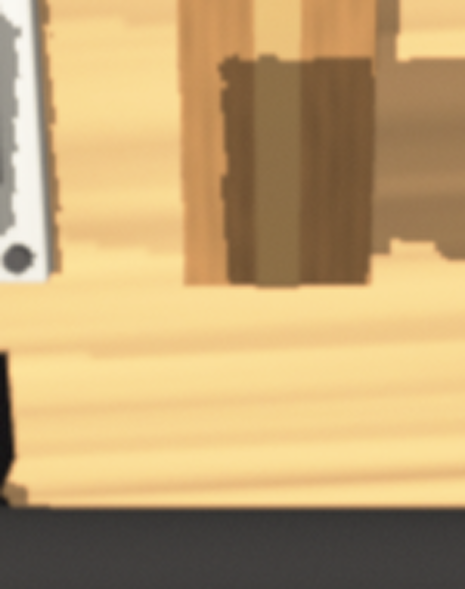

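```bash
python3 - <<'E'
from h import *
c=cam("wrist")
def W(p,z): return onz(c,(p[0]+.5)/1.4-.5,(p[1]+.5)/1.4-.5,z)[:2]
M=np.array([W(p,.04) for p in[(347,183),(436,182),(433,324),(351,324)]])
J=np.array([W(p,.010) for p in[(124,166),(281,164),(288,321),(147,322)]])
for P in(M,J):
    d=(P[2]+P[3]-P[0]-P[1])/2; print(P.round(4).tolist(),P.mean(0).round(4),np.linalg.norm(d),np.degrees(np.arctan2(d[1],d[0])))
r=M.mean(0)-J.mean(0); a=np.radians(-3.5); print(r@[np.cos(a),np.sin(a)],r@[-np.sin(a),np.cos(a)])
print("box rim inner face",[W(p,.055).round(4) for p in [(519,185),(507,356),(662,178),(636,356)]])
S=np.array([W(p,.04) for p in[(117,40),(217,10)]]);print(S)
E
```

```text
[[0.5509, 0.1059], [0.5536, 0.1636], [0.652, 0.1584], [0.6487, 0.1004]] [0.6013 0.1321] 0.09822513358402782 -3.138634083690247
[[0.5329, -0.0518], [0.5378, 0.0581], [0.6548, 0.0489], [0.6493, -0.0597]] [ 0.5937 -0.0011] 0.11698712521925754 -4.194713728730712
-0.0005238964845042128 0.1334287011843517
box rim inner face [array([0.557 , 0.2139]), array([0.6728, 0.2077]), array([0.5578, 0.3021]), array([0.678 , 0.2967])]
[[ 0.45936911 -0.02433034]
 [ 0.44694047  0.03800725]]
```

Emit:
send_rows([
  [[-0.009, -0.01, 0], [0, 0, 0.098], 0.087],
  [[-0.018, -0.019, 0], [0, 0, 0.196], 0.087],
  [[-0.027, -0.029, 0], [0, 0, 0.293], 0.087],
  [[-0.035, -0.038, 0], [0, 0, 0.391], 0.087],
  [[-0.044, -0.048, 0], [0, 0, 0.489], 0.087],
])

```text
time_s: 16.5
tool_pos: [0.5527, 0.0892, 0.2092]
tool_rot: [-179.9, 0.1, 58.5]
force: [-0.3, -0.2, 0.5]
grip_width: 0.0871
```

Emit:
send_rows([
  [[-0.012, -0.004, 0], [0, 0, 0.098], 0.087],
  [[-0.024, -0.008, 0], [0, 0, 0.196], 0.087],
  [[-0.037, -0.013, 0], [0, 0, 0.293], 0.087],
  [[-0.049, -0.017, 0], [0, 0, 0.391], 0.087],
  [[-0.061, -0.0215, 0], [0, 0, 0.489], 0.087],
])

```text
time_s: 16.92
tool_pos: [0.5026, 0.048, 0.2095]
tool_rot: [-179.9, 0.1, 30.4]
force: [-0.5, 0.2, -0.6]
grip_width: 0.0866
```

Emit:
send_rows([
  [[-0.013, 0.002, 0], [0, 0, 0.098], 0.087],
  [[-0.026, 0.004, 0], [0, 0, 0.196], 0.087],
  [[-0.039, 0.006, 0], [0, 0, 0.293], 0.087],
  [[-0.052, 0.008, 0], [0, 0, 0.391], 0.087],
  [[-0.064, 0.01, 0], [0, 0, 0.489], 0.087],
])

```text
time_s: 17.33
tool_pos: [0.4525, 0.0067, 0.2097]
tool_rot: [-180.0, 0.1, 2.4]
force: [0.4, -0.2, -0.2]
grip_width: 0.0867
```

```bash
python3 - <<'E'
from h import *
env.read_camera("top");env.read_camera("top");env.read_camera("top")
o=env.get_obs();print(o["tool_pos"],o["tool_rot"],o["force"],o["qpos"])
c=cam("wrist"); crop(c,0,0,560,420,"w9.png",1.4)
E
```

```text
[0.45313463 0.00648571 0.21011751] [1.79924711e+02 6.85901291e-02 2.65243628e+00] [-0.13992473 -0.27237494  0.81995234] [ 62.64857184  -7.04829431 -61.53626202 108.8470591   -6.33905603
  74.67871393   5.63545058]
```

View pics/w9.png

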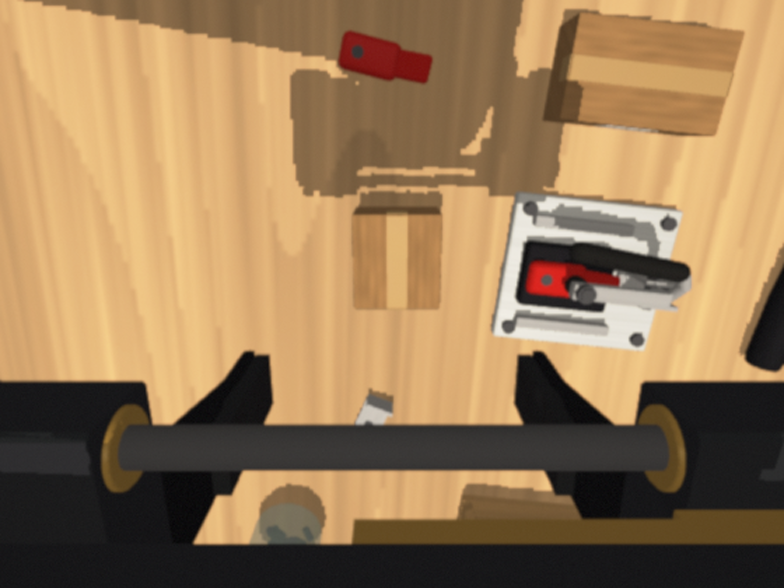

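Emit:
send_rows([
  [[0.001, 0, 0.03], [0, 0, 0], 0.087],
  [[0.002, 0, 0.065], [0, 0, 0], 0.087],
  [[0.002, 0, 0.1], [0, 0, 0], 0.087],
  [[0.002, 0, 0.135], [0, 0, 0], 0.087],
  [[0.002, 0, 0.165], [0, 0, 0], 0.087],
])

```text
time_s: 17.95
tool_pos: [0.4557, 0.0091, 0.0436]
tool_rot: [-179.9, 0.0, 2.9]
force: [0.1, -0.9, 0.5]
grip_width: 0.087
```

Emit:
send_rows([
  [[0, 0, 0.015], [0, 0, 0], 0.087],
  [[0, 0, 0.025], [0, 0, 0], 0.087],
  [[0, 0, 0.032], [0, 0, 0], 0.087],
  [[0, 0, 0.032], [0, 0, 0], 0.087],
  [[0, 0, 0.032], [0, 0, 0], 0.087],
])

```text
time_s: 18.37
tool_pos: [0.4568, 0.0081, 0.0146]
tool_rot: [-180.0, -0.1, 2.8]
force: [-0.2, 0.8, -0.5]
grip_width: 0.0869
```

Emit:
send_rows([
  [[0, 0, 0], [0, 0, 0], 0.087],
  [[0, 0, 0], [0, 0, 0], 0.05],
  [[0, 0, 0], [0, 0, 0], 0.05],
  [[0, 0, 0], [0, 0, 0], 0.05],
  [[0, 0, 0], [0, 0, 0], 0.05],
], grip_force=25)

```text
time_s: 18.78
tool_pos: [0.4563, 0.0073, 0.0144]
tool_rot: [180.0, -0.0, 2.7]
force: [-0.2, 0.5, 0.7]
grip_width: 0.0678
```

Emit:
send_rows([
  [[0, 0, 0], [0, 0, 0], 0.05],
  [[0, 0, 0], [0, 0, 0], 0.05],
  [[0, 0, 0], [0, 0, 0], 0.05],
  [[0, 0, 0], [0, 0, 0], 0.05],
  [[0, 0, 0], [0, 0, 0], 0.05],
])

```text
time_s: 19.2
tool_pos: [0.4559, 0.0074, 0.0142]
tool_rot: [180.0, 0.0, 2.7]
force: [-2.5, -0.3, 4.8]
grip_width: 0.06
```

```bash
python3 - <<'E'
from h import *
o=env.get_obs();print(o["tool_pos"],o["tool_rot"],o["force"],o["qpos"],o["grip_width"])
c=cam("wrist"); crop(c,0,0,560,420,"w10.png",1.4)
E
```

```text
[0.45592667 0.00744683 0.01416548] [1.79971577e+02 2.05411738e-02 2.68444441e+00] [-2.49236449 -0.27226516  4.84300464] [ 52.5417887   16.84226458 -61.38027655 120.66042928  18.70074965
  52.62200374 -16.70364284] 0.06002541753894164
```

View pics/w10.png

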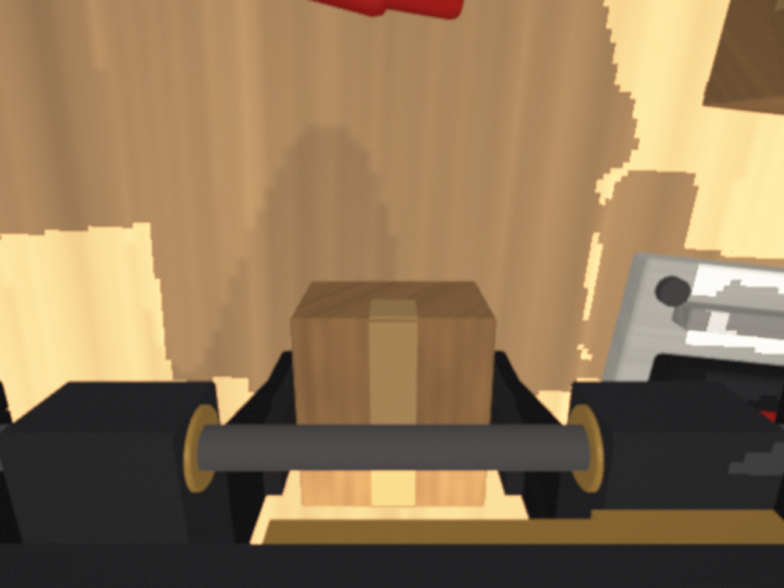

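Emit:
send_rows([
  [[0, 0, -0.01], [0, 0, 0], 0.05],
  [[0, 0, -0.04], [0, 0, 0], 0.05],
  [[0, 0, -0.08], [0, 0, 0], 0.05],
  [[0, 0, -0.12], [0, 0, 0], 0.05],
  [[-0.005, -0.02, -0.15], [0, 0, 0], 0.05],
])

```text
time_s: 19.67
tool_pos: [0.4516, 0.0253, 0.1666]
tool_rot: [-180.0, -0.2, 2.5]
force: [0.4, -2.9, -0.5]
grip_width: 0.0594
```

Emit:
send_rows([
  [[-0.005, -0.03, -0.02], [0, 0, 0], 0.05],
  [[-0.01, -0.06, -0.04], [0, 0, 0], 0.05],
  [[-0.015, -0.09, -0.05], [0, 0, 0], 0.05],
  [[-0.02, -0.115, -0.05], [0, 0, 0], 0.05],
  [[-0.024, -0.135, -0.05], [0, 0, 0], 0.05],
])

```text
time_s: 20.08
tool_pos: [0.4193, 0.1641, 0.2145]
tool_rot: [179.9, -0.1, 2.9]
force: [-0.1, -1.0, -2.2]
grip_width: 0.0599
```

```bash
python3 - <<'E'
from h import *
env.read_camera("top");env.read_camera("top");env.read_camera("top")
o=env.get_obs();print(o["tool_pos"],o["tool_rot"],o["force"],o["qpos"],o["grip_width"])
c=cam("wrist"); crop(c,0,0,560,420,"w11.png",1.4)
E
```

```text
[0.41900189 0.16320932 0.21382568] [ 1.79911623e+02 -1.88967762e-02  2.97559946e+00] [ 0.44467669 -1.48952242 -2.14390839] [ 58.39914632 -14.59659572 -71.89274807 108.83012177 -14.1856338
  76.21010998  -6.50818726] 0.060105693078941064
```

View pics/w11.png

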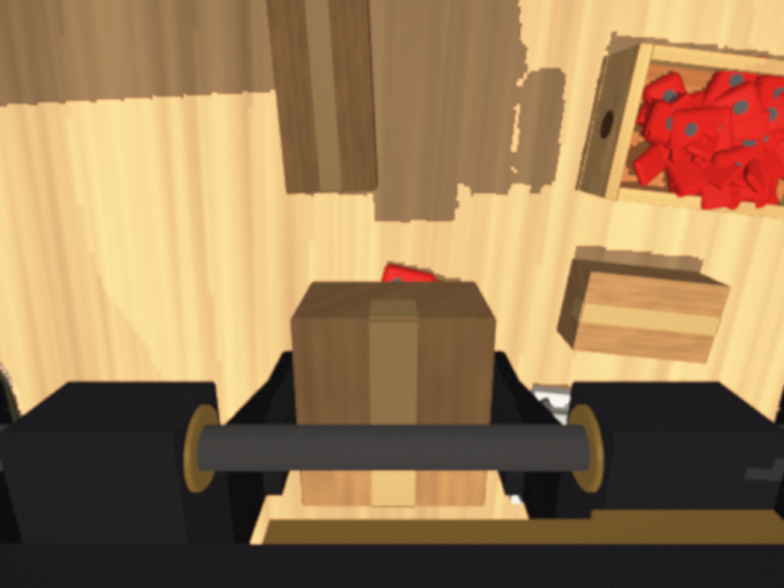

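Emit:
send_rows([
  [[-0.003, -0.012, 0], [0, 0, -0.005], 0.05],
  [[-0.007, -0.025, 0], [0, 0, -0.01], 0.05],
  [[-0.012, -0.04, 0], [0, 0, -0.02], 0.05],
  [[-0.016, -0.055, 0], [0, 0, -0.03], 0.05],
  [[-0.02, -0.07, 0], [0, 0, -0.03], 0.05],
])

```text
time_s: 20.7
tool_pos: [0.3955, 0.2322, 0.2139]
tool_rot: [-180.0, 0.0, 4.5]
force: [-0.0, -0.5, -1.8]
grip_width: 0.0597
```

```bash
python3 - <<'E'
from h import *
env.read_camera("top");env.read_camera("top");env.read_camera("top")
o=env.get_obs();print(o["tool_pos"],o["tool_rot"],o["force"],o["qpos"],o["grip_width"])
c=cam("wrist"); crop(c,0,0,560,420,"w12.png",1.4);crop(c,170,0,300,200,"w12l.png",3)
t=cam("top");crop(t,145,225,225,275,"t12.png",10)
E
```

```text
[0.39554108 0.23236764 0.21401939] [ 1.79993077e+02 -5.91980281e-04  4.67669430e+00] [ 0.52808743  0.29263338 -2.40224292] [ 54.2361238  -14.70265419 -76.37582401 107.72624429 -14.70312554
  76.25878759 -13.45279348] 0.05986222508913408
```

View pics/w12l.png

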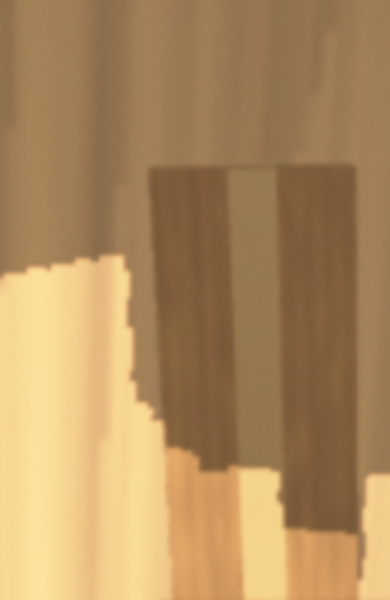

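View pics/t12.png

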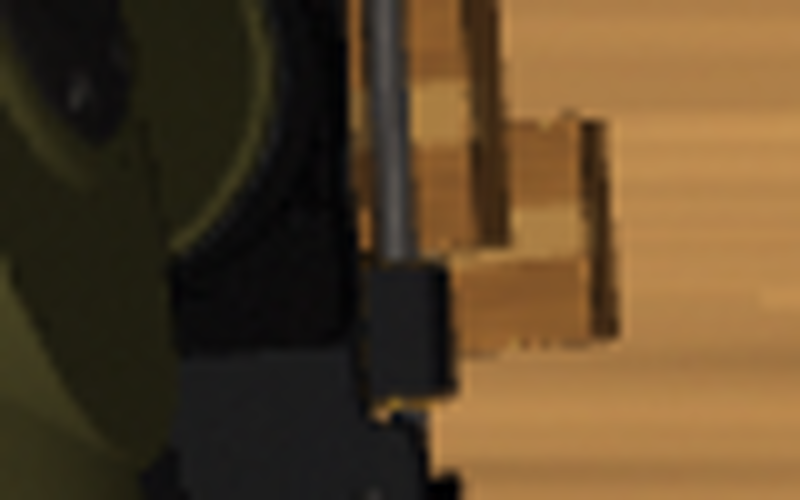

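```bash
python3 - <<'E'
from h import *
c=cam("wrist")
def W(u,v): return onz(c,170+(u+.5)/3-.5,(v+.5)/3-.5,.04)[:2]
fl,fr=W(150,168),W(356,165); l2,r2=W(170,575),W(359,575)
for n,a,b in(("L",l2,fl),("R",r2,fr)): d=b-a; print(n,a,b,np.degrees(np.arctan2(-d[0],d[1])))
d=fr-fl; print(np.linalg.norm(d),np.degrees(np.arctan2(d[1],d[0])))
m=(fl+fr)/2
for y in(4.5,5):
    a=np.radians(y); print(y, m-0.07*np.array([-np.sin(a),np.cos(a)]))
# carton in hand
E
```

```text
L [0.34492631 0.22340008] [0.33537643 0.34341494] 4.549580281074687
R [0.40527105 0.22804253] [0.3942239  0.34875489] 5.2289326709116555
0.059089251874836636 5.184952115792264
4.5 [0.3702923 0.2763007]
5 [0.37090107 0.27635129]
```

View pics/w12.png

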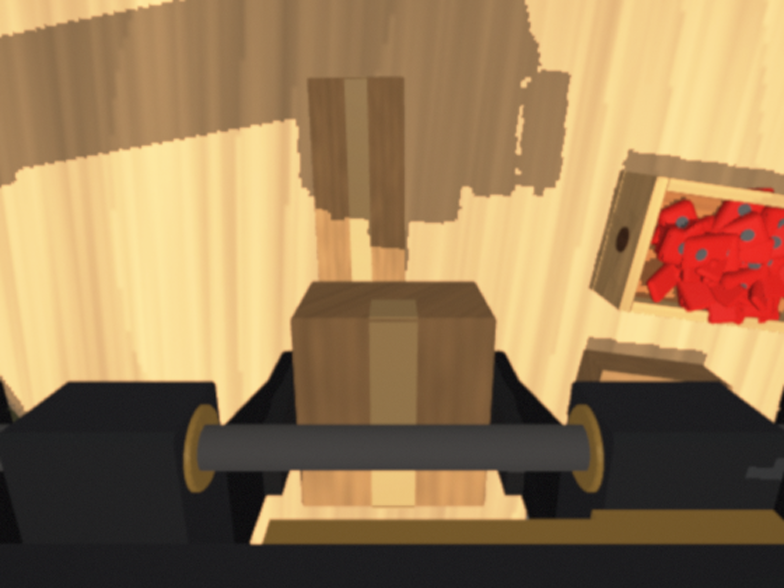

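Emit:
send_rows([
  [[-0.005, -0.012, 0.01], [0, 0, 0], 0.05],
  [[-0.01, -0.024, 0.03], [0, 0, -0.004], 0.05],
  [[-0.016, -0.036, 0.06], [0, 0, -0.004], 0.05],
  [[-0.021, -0.048, 0.09], [0, 0, -0.004], 0.05],
  [[-0.021, -0.048, 0.12], [0, 0, -0.004], 0.05],
])

```text
time_s: 21.42
tool_pos: [0.3708, 0.2784, 0.0922]
tool_rot: [-179.8, 0.1, 4.7]
force: [0.9, -1.3, -0.7]
grip_width: 0.0598
```

Emit:
send_rows([
  [[0, 0, 0], [0, 0, 0], 0.05],
  [[0, 0, 0], [0, 0, 0], 0.05],
  [[0, 0, 0], [0, 0, 0], 0.05],
  [[0, 0, 0], [0, 0, 0], 0.05],
  [[0, 0, 0], [0, 0, 0], 0.05],
])

```text
time_s: 21.83
tool_pos: [0.3738, 0.2761, 0.0958]
tool_rot: [180.0, -0.2, 4.5]
force: [0.5, -0.5, -2.1]
grip_width: 0.0602
```

```bash
python3 - <<'E'
from h import *
o=env.get_obs();print(o["tool_pos"],o["tool_rot"],o["force"],o["qpos"],o["grip_width"])
c=cam("wrist"); crop(c,0,0,560,420,"w13.png",1.4)
def W(u,v): return onz(c,(u+.5)/1.4-.5,(v+.5)/1.4-.5,.04)[:2]
E
```

```text
[0.37382499 0.27609298 0.09583802] [179.96228193  -0.23964025   4.50371247] [ 0.46618629 -0.46211295 -2.11874178] [ 31.59326081  11.95957271 -75.80216306 115.61110069  13.3693437
  61.90907172 -45.75553784] 0.060205363591249686
```

View pics/w13.png

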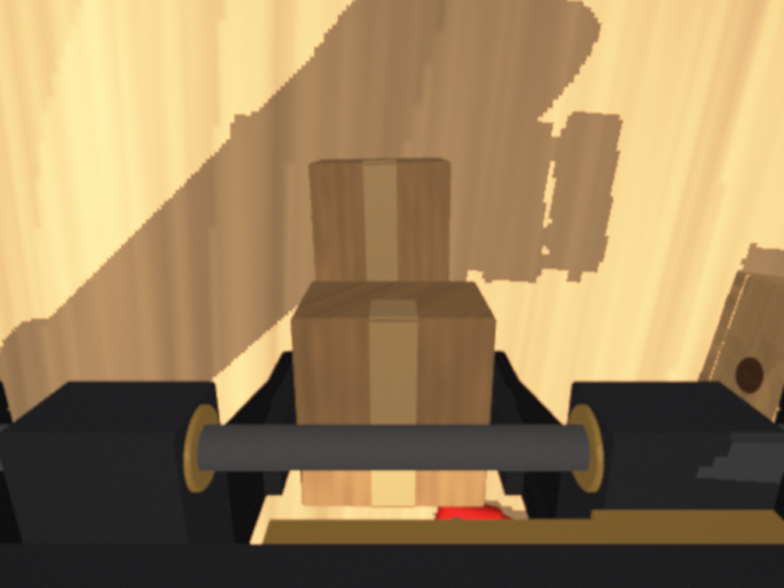

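Emit:
send_rows([
  [[-0.0015, -0.001, 0.005], [0, 0, -0.007], 0.05],
  [[-0.003, -0.0025, 0.015], [0, 0, -0.007], 0.05],
  [[-0.003, -0.0025, 0.027], [0, 0, -0.007], 0.05],
  [[-0.003, -0.0025, 0.035], [0, 0, -0.007], 0.05],
  [[-0.003, -0.0025, 0.035], [0, 0, -0.007], 0.05],
])

```text
time_s: 22.3
tool_pos: [0.3678, 0.2776, 0.0577]
tool_rot: [179.9, 0.1, 5.0]
force: [-0.3, -0.9, -2.5]
grip_width: 0.0597
```

Emit:
send_rows([
  [[0, 0, 0], [0, 0, 0], 0.05],
  [[0, 0, 0], [0, 0, 0], 0.05],
  [[0, 0, 0], [0, 0, 0], 0.05],
  [[0, 0, 0], [0, 0, 0], 0.05],
  [[0, 0, 0], [0, 0, 0], 0.05],
])

```text
time_s: 22.72
tool_pos: [0.369, 0.2787, 0.0594]
tool_rot: [180.0, -0.0, 5.0]
force: [0.1, 0.1, -0.9]
grip_width: 0.0598
```

Emit:
send_rows([
  [[0.0015, 0, 0.002], [0, 0, 0], 0.05],
  [[0.0015, 0, 0.004], [0, 0, 0], 0.05],
  [[0.0015, 0, 0.005], [0, 0, 0], 0.05],
  [[0.0015, 0, 0.005], [0, 0, 0], 0.05],
  [[0.0015, 0, 0.005], [0, 0, 0], 0.05],
])

```text
time_s: 23.13
tool_pos: [0.3704, 0.2786, 0.0542]
tool_rot: [180.0, -0.0, 5.0]
force: [0.2, -2.0, 2.9]
grip_width: 0.0603
```

Contact (force +2.9 N). Release and rise.

Emit:
send_rows([
  [[0, 0, 0], [0, 0, 0], 0.087],
  [[0, 0, 0], [0, 0, 0], 0.087],
  [[0, 0, 0], [0, 0, 0], 0.087],
  [[0, 0, 0], [0, 0, 0], 0.087],
  [[0, 0, -0.01], [0, 0, 0], 0.087],
])

```text
time_s: 23.55
tool_pos: [0.3689, 0.278, 0.063]
tool_rot: [180.0, 0.2, 5.1]
force: [-0.9, 0.0, 1.0]
grip_width: 0.0835
```

Emit:
send_rows([
  [[0, 0, -0.03], [0, 0, 0], 0.087],
  [[0, 0, -0.06], [0, 0, 0], 0.087],
  [[0, 0, -0.09], [0, 0, 0], 0.087],
  [[0, 0, -0.12], [0, 0, 0], 0.087],
  [[0, 0, -0.15], [0, 0, 0], 0.087],
])

```text
time_s: 23.97
tool_pos: [0.3695, 0.2797, 0.2156]
tool_rot: [180.0, -0.0, 5.2]
force: [1.3, -0.4, -0.3]
grip_width: 0.0869
```

```bash
python3 - <<'E'
from h import *
env.read_camera("top");env.read_camera("top");env.read_camera("top")
o=env.get_obs();print(o["tool_pos"],o["tool_rot"],o["force"],o["qpos"],o["grip_width"])
c=cam("wrist"); crop(c,0,0,560,420,"w14.png",1.4); crop(c,190,80,350,280,"w14s.png",3)
np.save("c14.npy",c,allow_pickle=True)
E
```

```text
[0.37165261 0.27963579 0.21637151] [179.90689035  -0.35720976   5.02094471] [ 0.75001658  0.51384022 -1.00572878] [ 39.76395678  -8.02700232 -73.4079811  107.01202717  -7.69702724
  75.15103166 -26.52045525] 0.0870317795336897
```

View pics/w14.png

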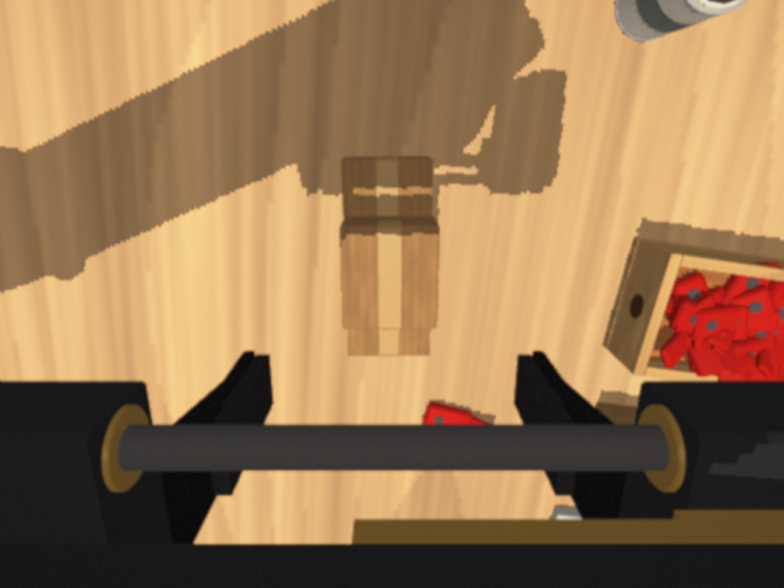

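View pics/w14s.png

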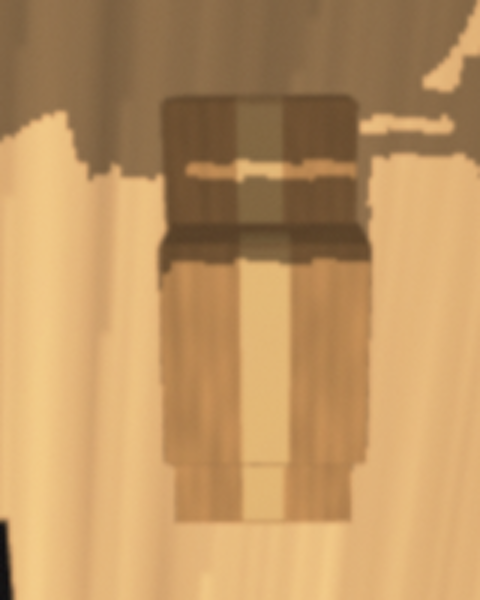

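```bash
python3 - <<'E'
from h import *
c=np.load("c14.npy",allow_pickle=True).item()
def W(u,v,z): return onz(c,190+(u+.5)/3-.5,80+(v+.5)/3-.5,z)[:2]
for n,p,z in(("short",[(159,245),(371,245),(366,464),(164,464)],.08),("long",[(162,98),(357,98),(350,521),(176,521)],.04)):
    P=np.array([W(*x,z) for x in p]);d=(P[0]+P[1]-P[2]-P[3])/2;e=P[1]-P[0]
    print(n,P.round(4).tolist(),P.mean(0).round(4),np.linalg.norm(d),np.linalg.norm(e),np.degrees(np.arctan2(-d[0],d[1])))
# can
crop(c,430,0,540,35,"w14c.png",6)
E
```

```text
short [[0.3386, 0.3095], [0.3972, 0.3145], [0.4031, 0.2497], [0.3437, 0.2447]] [0.3707 0.2796] 0.06501940088344219 0.058753623730403694 4.853523469066016
long [[0.3337, 0.3469], [0.3924, 0.352], [0.4054, 0.2133], [0.3463, 0.2083]] [0.3694 0.2801] 0.1392213603873861 0.0588882868707103 5.256190017361027
```

Emit:
send_rows([
  [[0.015, 0.03, -0.01], [0, 0, 0.03], 0.087],
  [[0.03, 0.06, -0.02], [0, 0, 0.06], 0.087],
  [[0.046, 0.092, -0.03], [0, 0, 0.09], 0.087],
  [[0.062, 0.125, -0.03], [0, 0, 0.12], 0.087],
  [[0.077, 0.157, -0.03], [0, 0, 0.15], 0.087],
])

```text
time_s: 24.58
tool_pos: [0.4609, 0.1276, 0.2431]
tool_rot: [180.0, 0.1, -3.6]
force: [0.8, 0.8, 0.1]
grip_width: 0.0869
```

Emit:
send_rows([
  [[0.003, 0.028, 0], [0, 0, 0], 0.087],
  [[0.006, 0.056, 0], [0, 0, 0], 0.087],
  [[0.008, 0.084, 0], [0, 0, 0], 0.087],
  [[0.011, 0.112, 0], [0, 0, 0], 0.087],
  [[0.014, 0.14, 0], [0, 0, 0], 0.087],
])

```text
time_s: 25.0
tool_pos: [0.4648, -0.0124, 0.2422]
tool_rot: [-179.9, 0.2, -3.5]
force: [-0.1, -0.1, -0.8]
grip_width: 0.0871
```

Emit:
send_rows([
  [[-0.004, 0.026, 0], [0, 0, 0], 0.087],
  [[-0.009, 0.053, 0], [0, 0, 0], 0.087],
  [[-0.013, 0.08, 0], [0, 0, 0], 0.087],
  [[-0.018, 0.106, 0], [0, 0, 0], 0.087],
  [[-0.022, 0.132, 0], [0, 0, 0], 0.087],
])

```text
time_s: 25.42
tool_pos: [0.4344, -0.1424, 0.242]
tool_rot: [-179.9, 0.2, -3.5]
force: [0.3, 0.1, -0.2]
grip_width: 0.0869
```

```bash
python3 - <<'E'
from h import *
env.read_camera("top");env.read_camera("top");env.read_camera("top")
o=env.get_obs();print(o["tool_pos"],o["tool_rot"],o["force"],o["qpos"],o["grip_width"])
c=cam("wrist"); crop(c,0,0,560,420,"w15.png",1.4)
np.save("c15.npy",c,allow_pickle=True)
E
```

```text
[ 0.43438548 -0.14323906  0.24196715] [-179.85312994    0.20315206   -3.7561064 ] [ 0.00139345  1.18266884 -0.50250407] [ 60.41003826  -5.41770969 -42.16718517 105.87951851  -3.80250699
  78.40045241  15.39476723] 0.08692396846908931
```

View pics/w15.png

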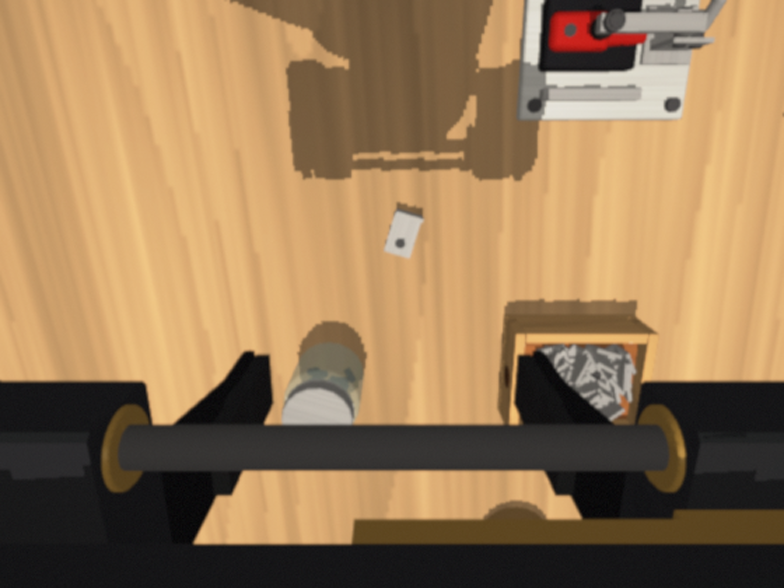

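Emit:
send_rows([
  [[-0.008, 0.02, 0], [0, 0, 0], 0.087],
  [[-0.016, 0.042, 0], [0, 0, 0], 0.087],
  [[-0.024, 0.064, 0], [0, 0, 0], 0.087],
  [[-0.032, 0.086, 0], [0, 0, 0], 0.087],
  [[-0.038, 0.1, 0], [0, 0, 0], 0.087],
])

```text
time_s: 26.03
tool_pos: [0.3911, -0.2397, 0.2431]
tool_rot: [-180.0, 0.1, -3.5]
force: [-0.3, 0.1, -0.5]
grip_width: 0.0868
```

```bash
python3 - <<'E'
from h import *
env.read_camera("top");env.read_camera("top");env.read_camera("top")
o=env.get_obs();print(o["tool_pos"],o["tool_rot"],o["force"],o["qpos"],o["grip_width"])
c=cam("wrist"); crop(c,0,0,560,420,"w16.png",1.4)
np.save("c16.npy",c,allow_pickle=True)
E
```

```text
[ 0.39174103 -0.2384017   0.24316739] [-1.79899532e+02  6.14302786e-02 -3.54095633e+00] [ 0.94198772 -0.04515906 -0.22065475] [ 65.59250617  -5.12292052 -34.97630137 105.92458339  -3.05790938
  78.39353791  27.80382236] 0.08693297712102169
```

View pics/w16.png

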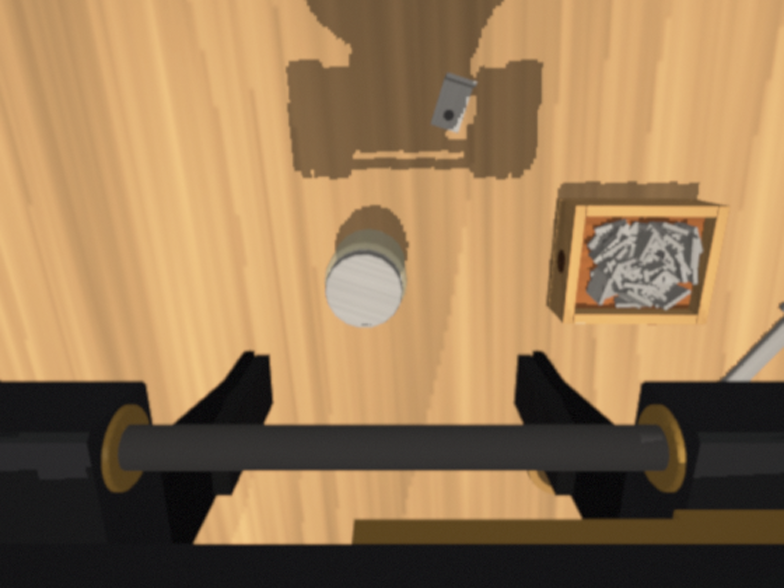

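```bash
python3 - <<'E'
from h import *
c=np.load("c16.npy",allow_pickle=True).item()
im=cv2.cvtColor(c["pixels"],cv2.COLOR_RGB2HSV)
m=((im[...,1]<45)&(im[...,2]>130)).astype(np.uint8)
k=np.zeros_like(m);k[170:240,220:300]=1;m*=k
cs,_=cv2.findContours(m,cv2.RETR_EXTERNAL,cv2.CHAIN_APPROX_NONE);C=max(cs,key=cv2.contourArea)
P=np.array([onz(c,*p[0],.08)[:2] for p in C],np.float32); print(cv2.minEnclosingCircle(P),cv2.fitEllipse(P))
def W(u,v,z): return onz(c,(u+.5)/1.4-.5,(v+.5)/1.4-.5,z)[:2].round(4)
P=np.array([W(*p,.045) for p in[(578,204),(727,206),(702,323),(566,321)]]);print("brk",P.tolist(),P.mean(0))
print(W(565,198,0),W(550,300,0))
E
```

```text
((0.3714253604412079, -0.25169357657432556), 0.026402099058032036) ((0.3710038661956787, -0.2523265779018402), (0.04966752603650093, 0.05088064819574356), 87.64270782470703)
brk [[0.5249, -0.2084], [0.6303, -0.2164], [0.6232, -0.3045], [0.5198, -0.2964]] [ 0.57455  -0.256425]
[ 0.5303 -0.2096] [ 0.521  -0.2943]
```

Emit:
send_rows([
  [[-0.005, 0.004, 0.02], [0, 0, 0], 0.087],
  [[-0.01, 0.008, 0.05], [0, 0, 0], 0.087],
  [[-0.015, 0.012, 0.08], [0, 0, 0], 0.087],
  [[-0.02, 0.015, 0.105], [0, 0, 0], 0.087],
  [[-0.02, 0.015, 0.12], [0, 0, 0], 0.087],
])

```text
time_s: 26.65
tool_pos: [0.3695, -0.2505, 0.1211]
tool_rot: [-179.9, 0.2, -3.4]
force: [-0.7, -0.1, -0.1]
grip_width: 0.0869
```

Emit:
send_rows([
  [[0, 0, 0], [0, 0, 0], 0.087],
  [[0, 0, 0], [0, 0, 0], 0.087],
  [[0, 0, 0], [0, 0, 0], 0.087],
  [[0, 0, 0], [0, 0, 0], 0.087],
  [[0, 0, 0], [0, 0, 0], 0.087],
])

```text
time_s: 27.07
tool_pos: [0.3719, -0.2533, 0.1254]
tool_rot: [179.9, -0.1, -3.5]
force: [-0.2, 0.6, -0.4]
grip_width: 0.0869
```

```bash
python3 - <<'E'
from h import *
o=env.get_obs();print(o["tool_pos"],o["tool_rot"],o["force"],o["qpos"],o["grip_width"])
c=cam("wrist"); crop(c,0,0,560,420,"w17.png",1.4)
E
```

```text
[ 0.37191986 -0.25327359  0.12535919] [ 1.79905791e+02 -1.09557544e-01 -3.50546051e+00] [-0.18317904  0.63115653 -0.38389792] [ 66.13164865  -0.68045864 -34.72285717 116.35679272  -0.3954396
  64.06212086  28.07718481] 0.08687844783798236
```

View pics/w17.png

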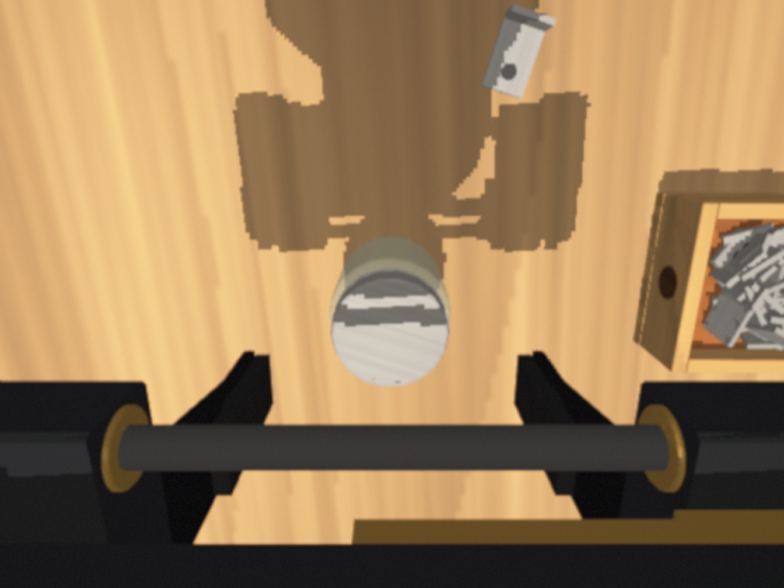

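Emit:
send_rows([
  [[0, -0.001, 0.025], [0, 0, 0], 0.087],
  [[0, -0.001, 0.05], [0, 0, 0], 0.087],
  [[0, -0.001, 0.075], [0, 0, 0], 0.087],
  [[0, -0.001, 0.095], [0, 0, 0], 0.087],
  [[0, -0.001, 0.102], [0, 0, 0], 0.087],
])

```text
time_s: 27.53
tool_pos: [0.3694, -0.2511, 0.02]
tool_rot: [-179.9, 0.2, -3.6]
force: [-0.5, -0.1, -0.1]
grip_width: 0.0869
```

Emit:
send_rows([
  [[0, 0, 0], [0, 0, 0], 0.087],
  [[0, 0, 0], [0, 0, 0], 0.087],
  [[0, 0, 0], [0, 0, 0], 0.05],
  [[0, 0, 0], [0, 0, 0], 0.05],
  [[0, 0, 0], [0, 0, 0], 0.05],
], grip_force=25)

```text
time_s: 27.95
tool_pos: [0.3716, -0.2528, 0.0232]
tool_rot: [179.9, -0.1, -3.6]
force: [0.1, 0.4, -0.3]
grip_width: 0.0742
```

Emit:
send_rows([
  [[0, 0, 0], [0, 0, 0], 0.05],
  [[0, 0, 0], [0, 0, 0], 0.05],
  [[0, 0, 0], [0, 0, 0], 0.05],
  [[0, 0, 0], [0, 0, 0], 0.05],
  [[0, 0, 0], [0, 0, 0], 0.05],
])

```text
time_s: 28.37
tool_pos: [0.3709, -0.2523, 0.0224]
tool_rot: [180.0, 0.0, -3.6]
force: [-1.5, 0.3, 6.5]
grip_width: 0.0594
```

Emit:
send_rows([
  [[0, 0, -0.01], [0, 0, 0], 0.05],
  [[0, 0, -0.035], [0, 0, 0], 0.05],
  [[0, 0, -0.065], [0, 0, 0], 0.05],
  [[0, 0, -0.095], [0, 0, 0], 0.05],
  [[0, 0, -0.12], [0, 0, 0], 0.05],
])

```text
time_s: 28.78
tool_pos: [0.3709, -0.2516, 0.1438]
tool_rot: [180.0, -0.0, -3.5]
force: [0.5, -0.6, -3.8]
grip_width: 0.0596
```

Emit:
send_rows([
  [[0.015, -0.01, 0], [0, 0, 0], 0.05],
  [[0.035, -0.022, 0], [0, 0, 0], 0.05],
  [[0.058, -0.037, 0], [0, 0, 0], 0.05],
  [[0.081, -0.052, 0], [0, 0, 0], 0.05],
  [[0.104, -0.067, 0], [0, 0, 0], 0.05],
])

```text
time_s: 29.2
tool_pos: [0.4792, -0.1908, 0.142]
tool_rot: [-180.0, 0.0, -3.6]
force: [0.2, 0.1, -3.4]
grip_width: 0.0596
```

Emit:
send_rows([
  [[0.023, -0.015, 0], [0, 0, 0], 0.05],
  [[0.046, -0.03, 0], [0, 0, 0], 0.05],
  [[0.068, -0.045, 0], [0, 0, 0], 0.05],
  [[0.09, -0.058, 0], [0, 0, 0], 0.05],
  [[0.104, -0.067, 0], [0, 0, 0], 0.05],
])

```text
time_s: 29.62
tool_pos: [0.5882, -0.1289, 0.1416]
tool_rot: [-179.9, 0.0, -3.4]
force: [-0.1, 0.4, -2.7]
grip_width: 0.0595
```

```bash
python3 - <<'E'
from h import *
env.read_camera("top");env.read_camera("top");env.read_camera("top")
o=env.get_obs();print(o["tool_pos"],o["tool_rot"],o["force"],o["qpos"],o["grip_width"])
c=cam("wrist"); crop(c,0,0,560,420,"w18.png",1.4)
np.save("c18.npy",c,allow_pickle=True)
E
```

```text
[ 0.58693479 -0.12935322  0.14138407] [-1.79886840e+02  7.60328979e-02 -3.38723539e+00] [-0.3201215  -0.21850316 -2.67598137] [ 45.17895076  20.72876902 -42.98985163  95.02791     14.74341836
  70.19794553  -4.40518687] 0.058867643932754975
```

View pics/w18.png

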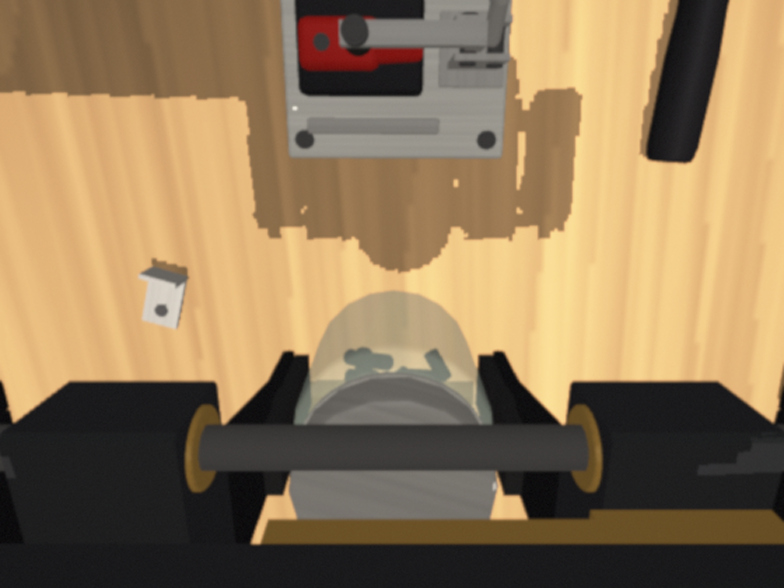

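```bash
python3 - <<'E'
from h import *
c=np.load("c18.npy",allow_pickle=True).item()
def W(u,v,z): return onz(c,(u+.5)/1.4-.5,(v+.5)/1.4-.5,z)[:2].round(4)
a,b=W(289,157,.01),W(503,155,.01); print(a,b,(a+b)/2, np.linalg.norm(a-b), (a+b)/2+.055*np.array([.061,.998]))
E
```

```text
[ 0.533  -0.0532] [ 0.6529 -0.0593] [ 0.59295 -0.05625] 0.12005507069674318 [ 0.596305 -0.00136 ]
```

Emit:
send_rows([
  [[0, 0.001, 0.02], [0, 0, 0], 0.05],
  [[0, 0.0023, 0.045], [0, 0, 0], 0.05],
  [[0, 0.0023, 0.07], [0, 0, 0], 0.05],
  [[0, 0.0023, 0.095], [0, 0, 0], 0.05],
  [[0, 0.0023, 0.11], [0, 0, 0], 0.05],
])

```text
time_s: 30.23
tool_pos: [0.5835, -0.135, 0.0292]
tool_rot: [180.0, 0.3, -3.7]
force: [-1.3, -0.7, -3.2]
grip_width: 0.0589
```

Emit:
send_rows([
  [[0, 0, 0], [0, 0, 0], 0.05],
  [[0, 0, 0], [0, 0, 0], 0.05],
  [[0, 0, 0], [0, 0, 0], 0.05],
  [[0, 0, 0], [0, 0, 0], 0.05],
  [[0, 0, 0], [0, 0, 0], 0.05],
])

```text
time_s: 30.65
tool_pos: [0.5878, -0.1338, 0.0337]
tool_rot: [179.9, -0.2, -3.6]
force: [0.6, 0.7, -3.2]
grip_width: 0.0595
```

Emit:
send_rows([
  [[0, -0.0015, 0.003], [0, 0, 0], 0.05],
  [[0, -0.0015, 0.006], [0, 0, 0], 0.05],
  [[0, -0.0015, 0.009], [0, 0, 0], 0.05],
  [[0, -0.0015, 0.0105], [0, 0, 0], 0.05],
  [[0, -0.0015, 0.0105], [0, 0, 0], 0.05],
])

```text
time_s: 31.07
tool_pos: [0.5868, -0.1319, 0.0225]
tool_rot: [180.0, 0.0, -3.5]
force: [-2.3, 0.1, 5.2]
grip_width: 0.0593
```

Emit:
send_rows([
  [[0, 0, 0], [0, 0, 0], 0.05],
  [[0, 0, 0], [0, 0, 0], 0.05],
  [[0, 0, 0], [0, 0, 0], 0.05],
  [[0, 0, 0], [0, 0, 0], 0.05],
  [[0, 0, 0], [0, 0, 0], 0.05],
])

```text
time_s: 31.48
tool_pos: [0.5868, -0.1319, 0.0225]
tool_rot: [180.0, 0.0, -3.5]
force: [-2.9, -0.2, 5.2]
grip_width: 0.0595
```

Emit:
send_rows([
  [[0, 0, 0], [0, 0, 0], 0.087],
  [[0, 0, 0], [0, 0, 0], 0.087],
  [[0, 0, 0], [0, 0, 0], 0.087],
  [[0, 0, 0], [0, 0, 0], 0.087],
  [[0, 0, 0], [0, 0, 0], 0.087],
])

```text
time_s: 31.9
tool_pos: [0.5868, -0.1321, 0.0215]
tool_rot: [180.0, -0.0, -3.6]
force: [0.4, -0.7, -0.3]
grip_width: 0.0831
```

Emit:
send_rows([
  [[0, 0, -0.02], [0, 0, 0], 0.087],
  [[0, 0, -0.05], [0, 0, 0], 0.087],
  [[0, 0, -0.08], [0, 0, 0], 0.087],
  [[0, 0, -0.12], [0, 0, 0], 0.087],
  [[0, 0, -0.15], [0, 0, 0], 0.087],
])

```text
time_s: 32.32
tool_pos: [0.5872, -0.1318, 0.1742]
tool_rot: [180.0, -0.1, -3.5]
force: [1.7, -0.1, 0.5]
grip_width: 0.087
```

Emit:
send_rows([
  [[-0.01, -0.02, -0.02], [0, 0, 0], 0.087],
  [[-0.02, -0.04, -0.04], [0, 0, 0], 0.087],
  [[-0.03, -0.06, -0.06], [0, 0, 0], 0.087],
  [[-0.04, -0.08, -0.06], [0, 0, 0], 0.087],
  [[-0.05, -0.1, -0.06], [0, 0, 0], 0.087],
])

```text
time_s: 32.73
tool_pos: [0.5434, -0.028, 0.2331]
tool_rot: [180.0, -0.2, -3.5]
force: [-0.7, -0.2, 0.2]
grip_width: 0.087
```

```bash
python3 - <<'E'
from h import *
env.read_camera("top");env.read_camera("top")
o=env.get_obs();print(o["tool_pos"],o["tool_rot"],o["force"],o["qpos"],o["grip_width"])
c=cam("wrist"); crop(c,0,0,560,420,"w19.png",1.4)
np.save("c19.npy",c,allow_pickle=True)
s=cam("scene");crop(s,0,0,560,420,"s19.png",1.4);np.save("s19.npy",s,allow_pickle=True)
E
```

```text
[ 0.54210378 -0.02432947  0.23235741] [-1.79992784e+02 -4.80034158e-02 -3.18719462e+00] [-0.16421478  1.08984472 -0.1706327 ] [ 43.91226938   9.02365167 -48.35773717  96.35319776   6.88989498
  77.66111625  -8.75149758] 0.0871630037877792
```

View pics/w19.png

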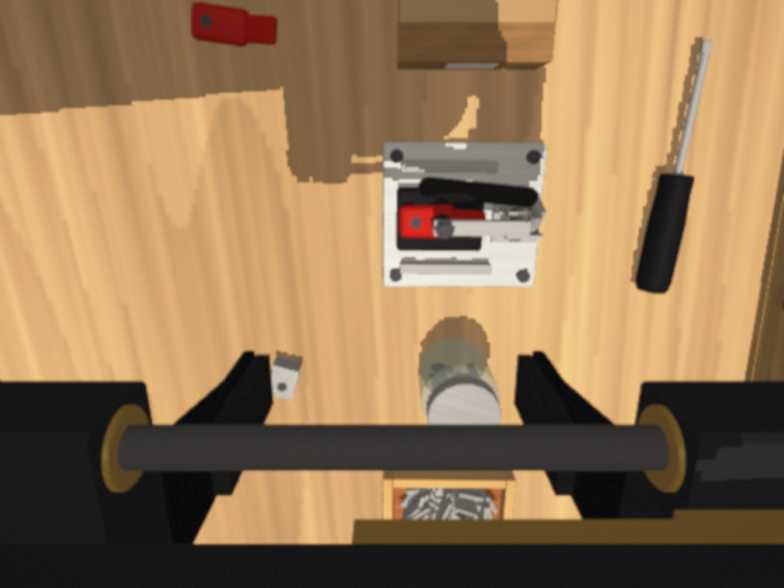

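View pics/s19.png

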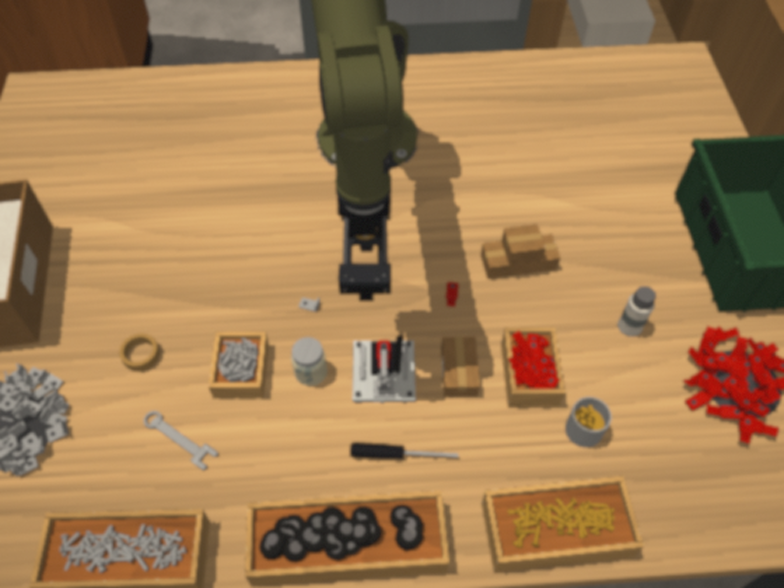

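```bash
python3 - <<'E'
from h import *
s=cam("scene");t=cam("top")
print(onz(s,460.3,209.3,.108),onz(t,100.7,187,.108),tri([s,t],[(460.3,209.3),(100.7,187)]))
# base of can: scene bottom ellipse
print(onz(t,281.7+0,115.9,0.01), [onz(t,140+u/2.5,100+v/2.5,.01)[:2].round(3) for u,v in[(416,42),(336,36)]])
E
```

```text
[0.52916525 0.45800998 0.108     ] [0.52723139 0.46064465 0.108     ] [0.52745445 0.46032265 0.10575086]
[7.45109061e-01 1.04945288e-04 1.00000000e-02] [array([ 0.743, -0.07 ]), array([0.749, 0.021])]
```

Emit:
send_rows([
  [[-0.004, -0.029, -0.002], [0, 0, -0.051], 0.087],
  [[-0.009, -0.059, -0.004], [0, 0, -0.103], 0.087],
  [[-0.013, -0.088, -0.006], [0, 0, -0.154], 0.087],
  [[-0.018, -0.118, -0.008], [0, 0, -0.206], 0.087],
  [[-0.022, -0.147, -0.01], [0, 0, -0.257], 0.087],
])

```text
time_s: 33.45
tool_pos: [0.5304, 0.1191, 0.2414]
tool_rot: [-180.0, 0.0, 11.2]
force: [0.1, -0.5, 0.7]
grip_width: 0.087
```

Emit:
send_rows([
  [[0.003, -0.03, -0.002], [0, 0, -0.051], 0.087],
  [[0.006, -0.06, -0.004], [0, 0, -0.103], 0.087],
  [[0.009, -0.089, -0.006], [0, 0, -0.154], 0.087],
  [[0.013, -0.118, -0.008], [0, 0, -0.206], 0.087],
  [[0.016, -0.148, -0.01], [0, 0, -0.257], 0.087],
])

```text
time_s: 33.87
tool_pos: [0.5183, 0.267, 0.2511]
tool_rot: [-180.0, 0.0, 25.9]
force: [-0.7, 0.1, 0.9]
grip_width: 0.0869
```

Emit:
send_rows([
  [[0.01, -0.028, -0.002], [0, 0, -0.051], 0.087],
  [[0.021, -0.056, -0.004], [0, 0, -0.103], 0.087],
  [[0.032, -0.084, -0.006], [0, 0, -0.154], 0.087],
  [[0.042, -0.112, -0.008], [0, 0, -0.206], 0.087],
  [[0.053, -0.139, -0.01], [0, 0, -0.257], 0.087],
])

```text
time_s: 34.28
tool_pos: [0.5053, 0.4157, 0.2604]
tool_rot: [-180.0, 0.1, 40.6]
force: [1.2, 0.3, 0.3]
grip_width: 0.0869
```

```bash
python3 - <<'E'
from h import *
env.read_camera("top");env.read_camera("top");env.read_camera("top")
o=env.get_obs();print(o["tool_pos"],o["tool_rot"],o["force"],o["qpos"],o["grip_width"])
c=cam("wrist"); crop(c,0,0,560,420,"w20.png",1.4)
np.save("c20.npy",c,allow_pickle=True)
E
```

```text
[0.5032502  0.41756372 0.26040726] [-1.79850401e+02  7.21425381e-02  4.07980228e+01] [-0.42466227 -0.67737321  0.41850886] [ -0.24180674  29.20616147 -60.47168869  77.58671555  24.98910512
  87.31584263 -17.72628006] 0.08663699954341482
```

View pics/w20.png

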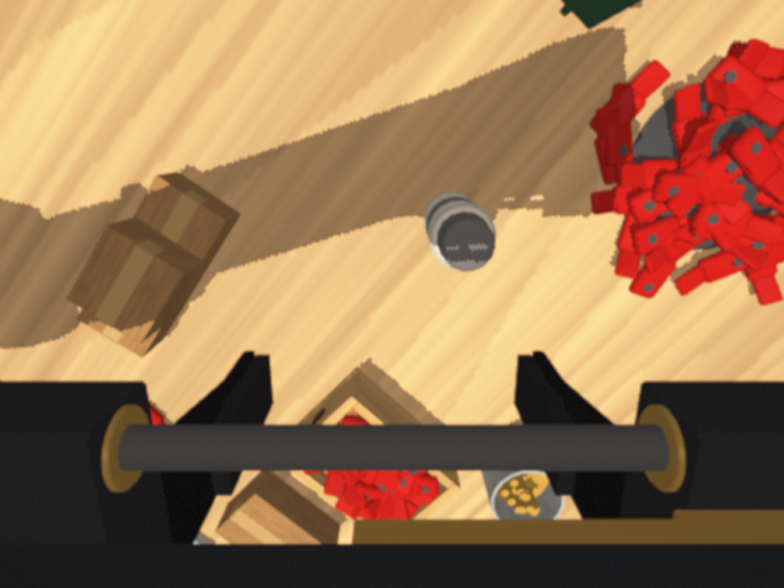

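```bash
python3 - <<'E'
from h import *
c=np.load("c20.npy",allow_pickle=True).item()
crop(c,295,130,365,200,"w20c.png",8)
def W(u,v,z): return onz(c,(u+.5)/1.4-.5,(v+.5)/1.4-.5,z)[:2].round(4)
print(W(467,237,.108))
E
```

```text
[0.5241 0.4658]
```

View pics/w20c.png

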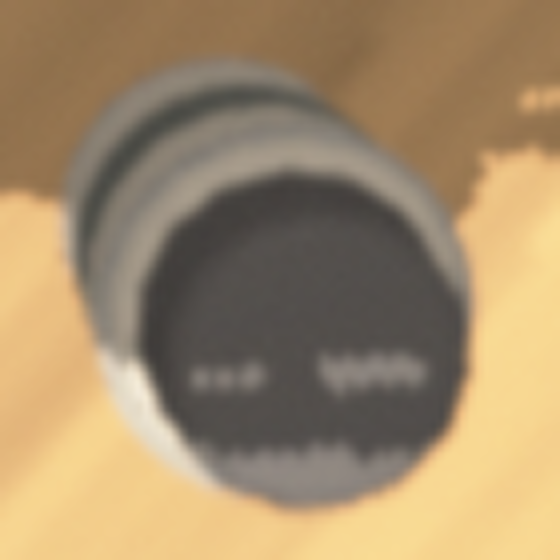

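```bash
python3 - <<'E'
from h import *
c=np.load("c20.npy",allow_pickle=True).item()
for u,v in((334,174.3),(334,173)): print(onz(c,u,v,.108))
# base outline: far-left top edge of base ~ (190,55)->, left (68,200)
E
```

```text
[0.52760752 0.46278984 0.108     ]
[0.52680543 0.46364174 0.108     ]
```

Emit:
send_rows([
  [[0.015, -0.005, 0.01], [0, 0, 0], 0.087],
  [[0.03, -0.011, 0.04], [0, 0, 0], 0.087],
  [[0.047, -0.018, 0.07], [0, 0, 0], 0.087],
  [[0.047, -0.018, 0.1], [0, 0, 0], 0.087],
  [[0.047, -0.018, 0.12], [0, 0, 0], 0.087],
])

```text
time_s: 34.9
tool_pos: [0.5293, 0.4568, 0.1373]
tool_rot: [179.9, 0.2, 40.4]
force: [-0.2, -1.2, -0.4]
grip_width: 0.0868
```

Emit:
send_rows([
  [[0, 0, 0], [0, 0, 0], 0.087],
  [[0, 0, 0], [0, 0, 0], 0.087],
  [[0, 0, 0], [0, 0, 0], 0.087],
  [[0, 0, 0], [0, 0, 0], 0.087],
  [[0, 0, 0], [0, 0, 0], 0.087],
])

```text
time_s: 35.32
tool_pos: [0.529, 0.4601, 0.1437]
tool_rot: [180.0, -0.2, 40.6]
force: [0.7, 0.5, -0.1]
grip_width: 0.0869
```

```bash
python3 - <<'E'
from h import *
o=env.get_obs();print(o["tool_pos"],o["tool_rot"],o["force"],o["qpos"],o["grip_width"])
c=cam("wrist"); crop(c,0,0,560,420,"w21.png",1.4);np.save("c21.npy",c,allow_pickle=True)
E
```

```text
[0.52899274 0.46010082 0.14370896] [ 1.79986353e+02 -1.76620042e-01  4.05713283e+01] [ 0.67556355  0.50525931 -0.08472523] [ -6.60075202  38.14633161 -55.89112462  79.28306007  31.50201013
  78.65013762 -22.07222137] 0.08685714727902562
```

View pics/w21.png

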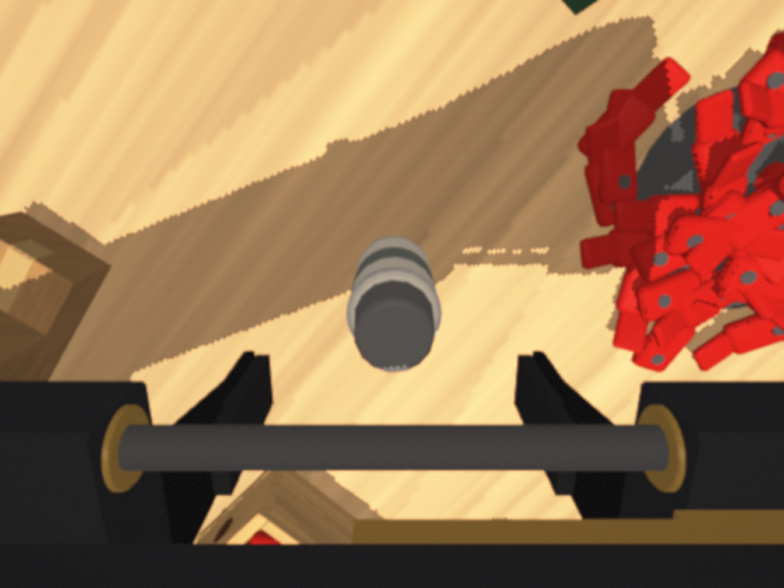

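```bash
python3 - <<'E'
from h import *
c=np.load("c21.npy",allow_pickle=True).item()
print(onz(c,395/1.4-.2,333/1.4-.2,.108), onz(c,395/1.4,371/1.4,.108)-onz(c,395/1.4,296/1.4,.108))
E
```

```text
[0.52745017 0.46451033 0.108     ] [ 0.02204002 -0.02571572  0.        ]
```

Emit:
send_rows([
  [[0.001, -0.003, 0.015], [0, 0, 0], 0.087],
  [[0.001, -0.003, 0.04], [0, 0, 0], 0.087],
  [[0.001, -0.003, 0.07], [0, 0, 0], 0.087],
  [[0.001, -0.003, 0.095], [0, 0, 0], 0.087],
  [[0.001, -0.003, 0.108], [0, 0, 0], 0.087],
])

```text
time_s: 35.78
tool_pos: [0.5253, 0.461, 0.0291]
tool_rot: [180.0, 0.3, 40.7]
force: [-0.5, -0.7, -0.6]
grip_width: 0.0871
```

Emit:
send_rows([
  [[0, 0, 0], [0, 0, 0], 0.087],
  [[0, 0, 0], [0, 0, 0], 0.087],
  [[0, 0, 0], [0, 0, 0], 0.03],
  [[0, 0, 0], [0, 0, 0], 0.03],
  [[0, 0, 0], [0, 0, 0], 0.03],
], grip_force=15)

```text
time_s: 36.2
tool_pos: [0.5276, 0.4636, 0.0354]
tool_rot: [-180.0, -0.2, 40.6]
force: [0.5, -0.1, -0.2]
grip_width: 0.0741
```

Emit:
send_rows([
  [[0, 0, 0], [0, 0, 0], 0.03],
  [[0, 0, 0], [0, 0, 0], 0.03],
  [[0, 0, 0], [0, 0, 0], 0.03],
  [[0, 0, 0], [0, 0, 0], 0.03],
  [[0, 0, 0], [0, 0, 0], 0.03],
])

```text
time_s: 36.62
tool_pos: [0.527, 0.4627, 0.0336]
tool_rot: [180.0, -0.0, 40.6]
force: [-0.2, 0.1, 1.1]
grip_width: 0.0444
```

```bash
python3 - <<'E'
from h import *
o=env.get_obs();print(o["tool_pos"],o["tool_rot"],o["force"],o["qpos"],o["grip_width"])
c=cam("wrist"); crop(c,0,0,560,420,"w22.png",1.4);np.save("c22.npy",c,allow_pickle=True)
E
```

```text
[0.52697292 0.46268554 0.03360156] [ 1.79995612e+02 -1.15892189e-02  4.06198675e+01] [-0.16041171  0.11759633  1.14165645] [ -8.20340411  43.61459582 -52.44523529  84.64304603  35.74320305
  69.44163635 -25.03950963] 0.04441529012901213
```

View pics/w22.png

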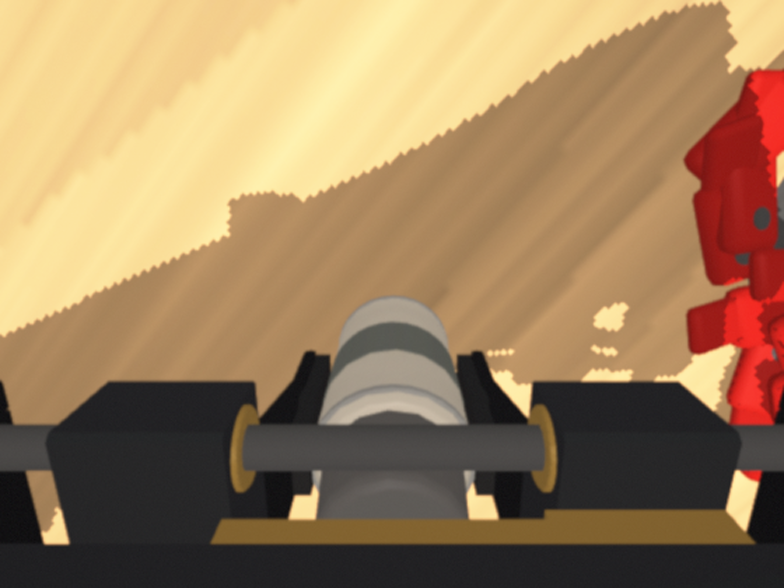

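```bash
python3 - <<'E'
from h import *
c=np.load("c22.npy",allow_pickle=True).item()
p=onz(c,393/1.4-.2,296/1.4-.2,0.001)[:2]; a=np.radians(40.6); d=p-[0.527,0.4627]
print("tool x,y of base far edge",d@[np.cos(a),np.sin(a)],d@[np.sin(a),-np.cos(a)])
E
```

```text
tool x,y of base far edge 0.0007197860329374239 -0.021695701299338538
```

Emit:
send_rows([
  [[0, 0, -0.01], [0, 0, 0], 0.03],
  [[0, 0, -0.04], [0, 0, 0], 0.03],
  [[0, 0, -0.08], [0, 0, 0], 0.03],
  [[0, 0, -0.12], [0, 0, 0], 0.03],
  [[0, 0, -0.15], [0, 0, 0], 0.03],
], grip_force=20)

```text
time_s: 37.08
tool_pos: [0.5269, 0.4634, 0.1874]
tool_rot: [-180.0, -0.1, 40.6]
force: [1.0, 1.8, -0.3]
grip_width: 0.0444
```

Emit:
send_rows([
  [[-0.01, 0.02, 0], [0, 0, -0.03], 0.03],
  [[-0.025, 0.048, 0], [0, 0, -0.07], 0.03],
  [[-0.041, 0.077, 0], [0, 0, -0.11], 0.03],
  [[-0.057, 0.106, 0], [0, 0, -0.155], 0.03],
  [[-0.0725, 0.1354, 0], [0, 0, -0.2], 0.03],
])

```text
time_s: 37.5
tool_pos: [0.5598, 0.3113, 0.1839]
tool_rot: [180.0, 0.0, 52.3]
force: [0.7, 0.4, -1.2]
grip_width: 0.0445
```

Emit:
send_rows([
  [[-0.02, 0.024, 0], [0, 0, -0.04], 0.03],
  [[-0.039, 0.047, 0], [0, 0, -0.08], 0.03],
  [[-0.059, 0.071, 0], [0, 0, -0.12], 0.03],
  [[-0.078, 0.095, 0], [0, 0, -0.16], 0.03],
  [[-0.098, 0.1183, 0], [0, 0, -0.2], 0.03],
])

```text
time_s: 37.92
tool_pos: [0.5931, 0.1611, 0.184]
tool_rot: [180.0, 0.0, 63.7]
force: [-0.1, -0.2, -1.5]
grip_width: 0.0441
```

Emit:
send_rows([
  [[-0.024, 0.019, 0], [0, 0, -0.04], 0.03],
  [[-0.048, 0.039, 0], [0, 0, -0.08], 0.03],
  [[-0.072, 0.058, 0], [0, 0, -0.12], 0.03],
  [[-0.096, 0.077, 0], [0, 0, -0.16], 0.03],
  [[-0.12, 0.0964, 0], [0, 0, -0.2], 0.03],
])

```text
time_s: 38.33
tool_pos: [0.6258, 0.0108, 0.1841]
tool_rot: [180.0, 0.0, 75.1]
force: [0.3, -0.7, -0.8]
grip_width: 0.0441
```

```bash
python3 - <<'E'
from h import *
o=env.get_obs();print(o["tool_pos"],o["tool_rot"],o["force"],o["qpos"],o["grip_width"])
E
```

```text
[0.62579744 0.01080408 0.18405023] [1.79992434e+02 3.41307495e-02 7.51274066e+01] [ 0.33924601 -0.69401069 -0.82966416] [ 45.17528321  31.43155596 -66.85027784  88.12880726  29.18767829
  79.81797502  51.27148314] 0.04411828782426313
```

Emit:
send_rows([
  [[-0.027, 0.014, 0], [0, 0, -0.04], 0.03],
  [[-0.055, 0.029, 0], [0, 0, -0.08], 0.03],
  [[-0.082, 0.043, 0], [0, 0, -0.12], 0.03],
  [[-0.11, 0.057, 0], [0, 0, -0.16], 0.03],
  [[-0.134, 0.07, 0], [0, 0, -0.199], 0.03],
])

```text
time_s: 38.75
tool_pos: [0.6588, -0.138, 0.1838]
tool_rot: [-180.0, 0.1, 86.4]
force: [0.3, 0.2, -1.6]
grip_width: 0.0444
```

```bash
python3 - <<'E'
from h import *
env.read_camera("top");env.read_camera("top");env.read_camera("top")
o=env.get_obs();print(o["tool_pos"],o["tool_rot"],o["force"],o["qpos"],o["grip_width"])
c=cam("wrist"); crop(c,0,0,560,420,"w23.png",1.4);np.save("c23.npy",c,allow_pickle=True)
E
```

```text
[ 0.65878636 -0.13930004  0.18305392] [-1.79947989e+02  1.73893607e-02  8.60499041e+01] [-0.16908028  0.5998731  -1.61449128] [ 52.8724196   37.64103833 -65.69698141  80.7926189   34.10929795
  83.0816051   73.91723424] 0.0440463673024206
```

View pics/w23.png

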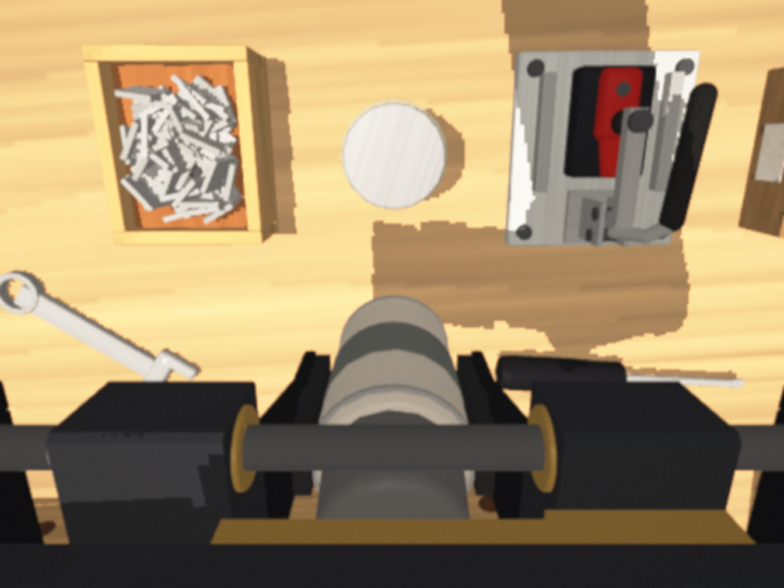

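```bash
python3 - <<'E'
from h import *
c=np.load("c23.npy",allow_pickle=True).item()
def W(u,v,z): return onz(c,(u+.5)/1.4-.5,(v+.5)/1.4-.5,z)[:2]
im=cv2.cvtColor(c["pixels"],cv2.COLOR_RGB2HSV)
m=((im[...,1]<40)&(im[...,2]>150)).astype(np.uint8);k=np.zeros_like(m);k[60:155,230:330]=1;m*=k
cs,_=cv2.findContours(m,cv2.RETR_EXTERNAL,cv2.CHAIN_APPROX_NONE);C=max(cs,key=cv2.contourArea)
P=np.array([onz(c,*p[0],.08)[:2] for p in C],np.float32);e=cv2.fitEllipse(P);print("lid",e)
jar=np.array(e[0])
J=np.array([W(*p,.01) for p in[(517,52),(700,50),(667,245),(505,245)]]);print(J.round(4).tolist(),J.mean(0))
B=np.array([W(*p,.045) for p in[(84,46),(254,45),(263,243),(113,244)]]);print(B.round(4).tolist(),B.mean(0))
a=np.radians(-3.5);R2=np.array([[np.cos(a),np.sin(a)],[-np.sin(a),np.cos(a)]])
print("jar in jig",R2@(jar-J.mean(0)),"box in jig",R2@(B.mean(0)-J.mean(0)), "can tgt",jar+.0725*R2[0])
d=J[3]-J[0];print(np.degrees(np.arctan2(d[1],d[0])))
E
```

```text
lid ((0.5865431427955627, -0.13303923606872559), (0.050563499331474304, 0.0511879064142704), 175.17742919921875)
[[0.5333, -0.0545], [0.5399, 0.0558], [0.6594, 0.0469], [0.6517, -0.0622]] [ 0.59608636 -0.00348968]
[[0.5187, -0.2958], [0.5246, -0.2042], [0.6325, -0.2153], [0.6268, -0.3057]] [ 0.57561743 -0.25522679]
jar in jig [-0.0016166  -0.12989052] box in jig [-0.00506257 -0.25251717] can tgt [ 0.65890792 -0.13746526]
-3.693695039117892
```

Emit:
send_rows([
  [[0.001, 0, 0.02], [0, 0, -0.007], 0.03],
  [[0.002, 0, 0.05], [0, 0, -0.007], 0.03],
  [[0.002, 0, 0.08], [0, 0, -0.007], 0.03],
  [[0.002, 0, 0.11], [0, 0, -0.007], 0.03],
  [[0.002, 0, 0.132], [0, 0, -0.007], 0.03],
])

```text
time_s: 39.37
tool_pos: [0.6577, -0.1311, 0.0495]
tool_rot: [-179.9, -0.0, 87.0]
force: [-0.4, -0.2, -1.7]
grip_width: 0.0445
```

Emit:
send_rows([
  [[0, 0, 0], [0, 0, 0], 0.03],
  [[0, 0, 0], [0, 0, 0], 0.03],
  [[0, 0, 0], [0, 0, 0], 0.03],
  [[0, 0, 0], [0, 0, 0], 0.03],
  [[0, 0, 0], [0, 0, 0], 0.03],
])

```text
time_s: 39.78
tool_pos: [0.6603, -0.133, 0.0538]
tool_rot: [179.8, 0.0, 86.8]
force: [-0.1, -0.9, -1.8]
grip_width: 0.0441
```

Emit:
send_rows([
  [[-0.002, -0.001, 0], [0, 0, 0], 0.03],
  [[-0.0042, -0.002, 0.005], [0, 0, 0], 0.03],
  [[-0.0042, -0.002, 0.011], [0, 0, 0], 0.03],
  [[-0.0042, -0.002, 0.016], [0, 0, 0], 0.03],
  [[-0.0042, -0.002, 0.016], [0, 0, 0], 0.03],
])

```text
time_s: 40.2
tool_pos: [0.6559, -0.1377, 0.0339]
tool_rot: [-179.9, -0.0, 86.8]
force: [-0.2, 0.1, -1.5]
grip_width: 0.0445
```

Emit:
send_rows([
  [[0, 0, 0], [0, 0, 0], 0.03],
  [[0, 0, 0], [0, 0, 0], 0.03],
  [[0, 0, 0], [0, 0, 0], 0.03],
  [[0, 0, 0], [0, 0, 0], 0.03],
  [[0, 0, 0], [0, 0, 0], 0.03],
])

```text
time_s: 40.62
tool_pos: [0.6569, -0.1373, 0.0357]
tool_rot: [180.0, 0.0, 86.8]
force: [0.8, 0.7, -1.8]
grip_width: 0.0443
```

Emit:
send_rows([
  [[0, 0.0015, 0.001], [0, 0, 0], 0.03],
  [[0, 0.0015, 0.002], [0, 0, 0], 0.03],
  [[0, 0.0015, 0.002], [0, 0, 0], 0.03],
  [[0, 0.0015, 0.0025], [0, 0, 0], 0.03],
  [[0, 0.0015, 0.0025], [0, 0, 0], 0.03],
])

```text
time_s: 41.03
tool_pos: [0.6585, -0.1374, 0.0336]
tool_rot: [180.0, 0.0, 86.8]
force: [-0.6, -0.2, 1.9]
grip_width: 0.0443
```

Emit:
send_rows([
  [[0, 0, 0], [0, 0, 0], 0.03],
  [[0, 0, 0], [0, 0, 0], 0.07],
  [[0, 0, 0], [0, 0, 0], 0.07],
  [[0, 0, 0], [0, 0, 0], 0.07],
  [[0, 0, 0], [0, 0, 0], 0.07],
])

```text
time_s: 41.45
tool_pos: [0.6581, -0.1375, 0.0328]
tool_rot: [-180.0, 0.0, 86.8]
force: [-0.0, 0.3, -0.6]
grip_width: 0.0633
```

Emit:
send_rows([
  [[0, 0, 0], [0, 0, 0], 0.08],
  [[0, 0, -0.02], [0, 0, 0], 0.08],
  [[0, 0, -0.05], [0, 0, 0], 0.08],
  [[0, 0, -0.085], [0, 0, 0], 0.08],
  [[0, 0, -0.12], [0, 0, 0], 0.08],
])

```text
time_s: 41.87
tool_pos: [0.6577, -0.1373, 0.1537]
tool_rot: [-179.9, -0.0, 86.8]
force: [1.7, -0.1, -0.0]
grip_width: 0.0797
```

Emit:
send_rows([
  [[0, -0.01, -0.03], [0, 0, 0], 0.08],
  [[0, -0.03, -0.06], [0, 0, 0], 0.08],
  [[0, -0.05, -0.08], [0, 0, 0], 0.08],
  [[0, -0.08, -0.1], [0, 0, 0], 0.08],
  [[0, -0.1, -0.1], [0, 0, 0], 0.08],
])

```text
time_s: 42.28
tool_pos: [0.5588, -0.1306, 0.2565]
tool_rot: [179.8, 0.0, 86.9]
force: [0.2, -0.1, -0.1]
grip_width: 0.0798
```

```bash
python3 - <<'E'
from h import *
env.read_camera("top");env.read_camera("top");env.read_camera("top")
o=env.get_obs();print(o["tool_pos"],o["tool_rot"],o["force"],o["qpos"],o["grip_width"])
c=cam("wrist"); crop(c,0,0,560,420,"w24.png",1.4);np.save("c24.npy",c,allow_pickle=True)
s=cam("scene");crop(s,0,0,560,420,"s24.png",1.4);np.save("s24.npy",s,allow_pickle=True)
E
```

```text
[ 0.55773564 -0.13257606  0.25349415] [1.79974409e+02 1.78147144e-01 8.67340091e+01] [ 0.39926618 -0.61075405 -0.10696564] [ 69.77757545  23.52038718 -75.26097366  90.00844463  23.0080668
  84.17039403  80.05158167] 0.07966448310989047
```

View pics/w24.png

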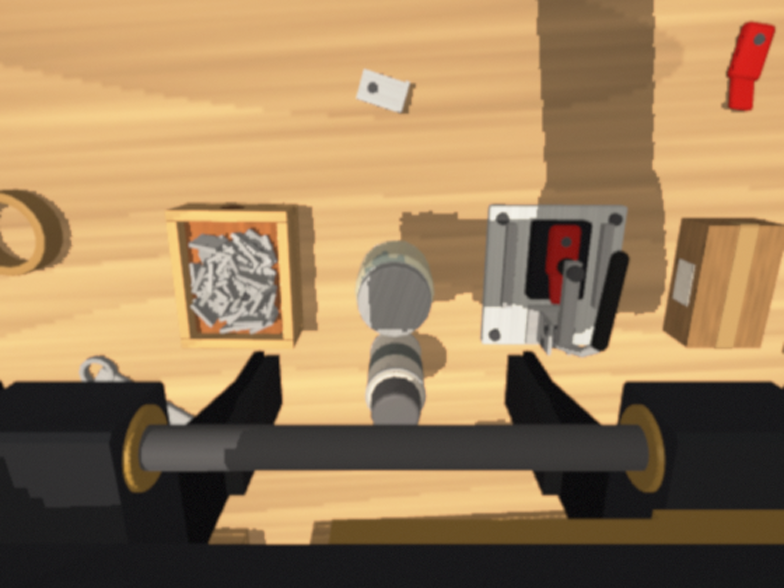

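View pics/s24.png

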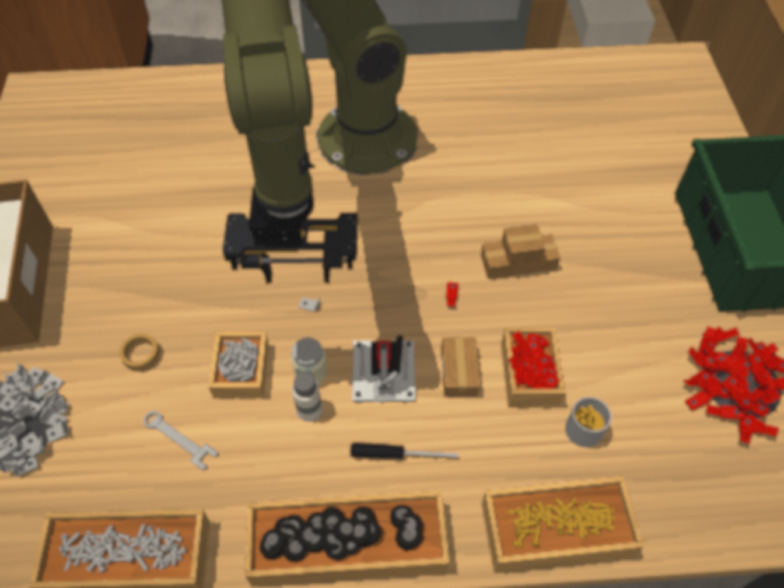

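```bash
python3 - <<'E'
from h import *
s=np.load("s24.npy",allow_pickle=True).item();c=np.load("c24.npy",allow_pickle=True).item()
crop(s,195,230,255,310,"s24c.png",7);crop(c,240,160,330,310,"w24c.png",4)
E
```

```text
(no output)
```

View pics/s24c.png

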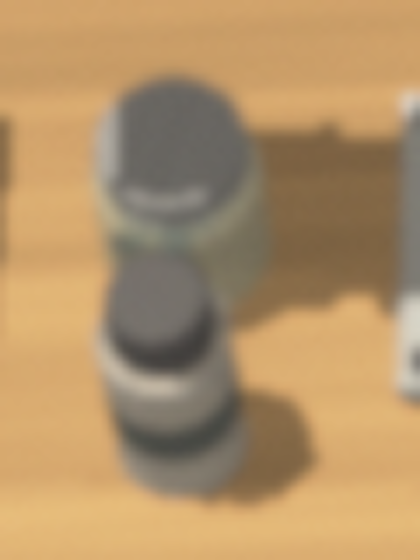

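View pics/w24c.png

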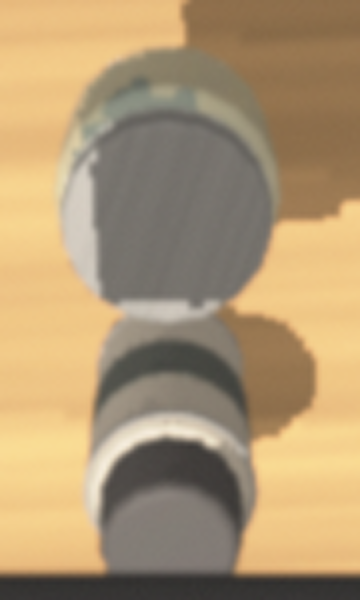

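```bash
python3 - <<'E'
from h import *
s=np.load("s24.npy",allow_pickle=True).item();c=np.load("c24.npy",allow_pickle=True).item()
S=lambda u,v,z:onz(s,195+(u+.5)/7-.5,230+(v+.5)/7-.5,z)[:2]
W=lambda u,v,z:onz(c,240+(u+.5)/4-.5,160+(v+.5)/4-.5,z)[:2]
a=np.radians(-3.5);R2=np.array([[np.cos(a),np.sin(a)],[-np.sin(a),np.cos(a)]])
for F,l,k in((S,(173,148),(158,298)),(W,(167,217),(171,553))):
    j=F(*l,.08);q=F(*k,.108);print(j,q,R2@(q-j))
E
```

```text
[ 0.58967383 -0.1340111 ] [ 0.66160037 -0.13728048] [0.07199198 0.00112773]
[ 0.58453596 -0.13295086] [ 0.66086738 -0.13632543] [0.07639505 0.00129165]
```

```bash
python3 - <<'E'
from cell import env
print(env.sign_off(), env.get_obs()["time_s"])
E
```

```text
the job is handed in; nothing more can be done
the job is handed in; nothing more can be done
```

All the moves are done in the order you gave, and the job was handed in at about 42 s with the gripper clear of everything. I set the short carton aside in front of the jig while I placed the middle-sized one.

Last camera checks:

| Item | Result |
|---|---|
| Middle-sized carton | 133 mm from the jig's centre towards the shell box, within 1 mm of level with the jig's middle, sides parallel to within about 1° |
| Short carton | Within about 1.5 mm of the long carton's centre and 0.5° of its direction; the long carton shows no clear shift |
| Jar | About 130 mm from the jig's centre towards the bracket box, within 2 mm of level |
| Spray can | 72 to 76 mm behind the jar centre to centre, so a gap of about 20 to 24 mm, and about 1 mm off to the side |
| Roll of tape | Not touched |

- **Where "midway" is:** halfway between the centres is 130 mm from the jig and halfway along the open gap is 135 mm. I aimed between the two on both sides.
- **Can gap:** the two camera views differed by about 4 mm. The arm's own readings put the gap at about 19 mm.
- **Bracket box:** it measured 253 to 256 mm from the jig rather than the 260 mm stated. I put this down to image error in the rim corners and did not resolve it.

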